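# Pick the boxed-in carton from under the low shelf and refill its place

## Task

Fetch the flat labelled carton from under the low shelf and lay it flat in the grey order tray: to get at it, first stand the tall carton and the can that block it on the black rubber mat. Then slide the flat taped refill carton under the shelf into the emptied place, centred, square and fully home against the back stop, and finally stand the tall carton and the can back upright, each where it stood at the start and the carton square to the shelf. Leave the cube carton, the glue bottle and the tape roll where they are.

Things in the scene. Friction and masses are not known exactly. Their poses are not given: they have to be found in the camera images.
- bay: Fixed low shelf. Origin on the bench below the middle of its board's front edge; +x into the shelf, away from the robot. Steel base plate x -150..100 mm, 230 wide, 4 thick, white lines mark lane and spots. White board x 0..100, 230 wide, underside 46, top 56 above bench; clear between cheeks y -103..103. Back stop face x 75. A flat carton fully home is centred at x 10, y 0; its front 55 mm stick out.
- order_box: The wanted flat cardboard carton, 130 (x) by 60 (y) by 30 mm high, about 0.2 kg, a blank white paper label (36 by 46 mm) on top near its front (-x) end and no tape. Starts home in the middle lane, lying on the base plate, its back part under the shelf board. Origin at the centre of its underside, z up.
- refill_box: The refill: a flat cardboard carton of the same size, 130 (x) by 60 (y) by 30 mm high, about 0.2 kg, with a dark tape strip 16 mm wide all along the middle of its top and no label. Starts lying on the bench beside the shelf, left or right. Origin at the centre of its underside, z up. Either end may go in first.
- tall_carton: Tall cardboard carton, 52 (x) by 64 (y) by 100 mm high, about 0.35 kg, blank label on its front (-x) face. Starts upright on one of the two spots of the base plate in front of the order carton, x axis along the shelf's x axis. Origin at the centre of its underside, z up.
- can: Steel can with a paper band, diameter 58 mm, 90 mm high, about 0.35 kg. Starts upright on the other spot of the base plate. Origin at the centre of its underside, z up.
- mat: Black rubber mat fixed on the bench, 150 (x) by 200 (y) by 4 mm thick, on the left or right: the side area for the tall carton and the can. Origin at the centre of its underside.
- tray: Grey open plastic order tray, fixed on the bench on the other side from the mat: outside 160 (x) by 200 (y) by 25 mm high, walls and floor 5 mm thick. Origin at the centre of its underside.
- cube_carton: Bystander: squat cardboard carton 85 by 85 by 75 mm high on the bench beside the shelf, on the side where the refill is not. Leave alone. Origin at the centre of its underside.
- glue: Bystander: white plastic glue bottle, diameter 40 mm, 85 mm high, standing on top of the shelf board, towards its back. Leave alone. Origin at the centre of its underside.
- tape_roll: Bystander: small roll of brown tape lying on top of the shelf board, towards its back, outer diameter 52 mm, 22 mm high. Leave alone. Origin at the centre of its underside.
Things that resemble listed ones, but are neither listed nor needed, are in the scene too. Leave any blue, orange or pink look-alike of the refill_box alone.

How it is judged:
By the outcome, as a careful person would: the job done as asked, in the order asked, and still so for the second after the job is handed in, with the robot touching nothing.
It also fails if it takes over 144 s, if anything falls off the work surface, if the arm or the gripper's body presses on something with over 40 N, if the wrist force passes 120 N, or if a joint passes its speed limit or range.

## Robot

A 6-joint arm with a two-finger parallel gripper is mounted at the origin on the work surface. World frame = base frame: x ahead of the robot, y to its left, z up, the work surface at z = 0. Lengths are in mm, angles in rad, forces in N, time in s.
With the tool pointing down it reaches from about 275 to 750 mm from the base axis. Payload 10.2 kg.
Tool frame: the origin (TCP) lies midway between the tips of the shut fingers; the grasp point (between the pads) lies 19 mm behind it (ctrl.grip_depth is the distance from the TCP to the grasp point, in mm); y points along the fingers, x is the direction in which the jaws open and shut, and the axes are right-handed (so a half turn about y gives the same grasp; the last joint's range is limited). The gripper opens to 85 mm and grips with 20 to 120 N. Pads are 22 mm wide; open, the fingers measure 114 mm over their backs; the gripper's body (76 mm by 85 mm) begins 54 mm behind the grasp point. The pads swing forward as they close: fully open they stand 13 mm farther back than shut.
Start: joints at [0.983, 0.313, 1.498, -0, 1.331, -0.223], TCP at [187.313, 490.454, 231.294] pointing down, gripper open.
Joint ranges: [-2.94, 2.94], [-0.97, 2.17], [0.19, 2.56], [-1.23, 4.37], [0.02, 3.11], [-2.88, 2.88]. Speed limits (rad/s): [2.39, 2.39, 3.01, 3.14, 3.14, 3.14].

## Interface

Orientations are given as a unit quaternion [w, x, y, z].
In Python, from rig import ctrl gives the robot as it stands. The module is installed in compiled form; this text tells all that it offers.
- The arm moves only by the tool drive_tool, never from a script. Its arguments are lists of equal length, an entry for each row: "gripper": the closure, from 0 (fully open) to 1 (shut); "offset": the shift along the tool's x, y, z in m, a list of three; "turn": the turn about the tool's y in degrees. In form: {"gripper": [gripper, ...], "offset": [[tx, ty, tz], ...], "turn": [turn, ...]}. A call has 1 to 20 rows; each row shifts and turns the commanded pose from where the row before left it, along the tool's axes as they then stand; what a row does not reach is not made up. A row lasts 1/12 s, in which the tool goes at most 41.7 mm and 7.16 degrees, less where a joint would pass 70% of its speed; a pose out of reach is approached as far as the arm can. A call is refused whole if a number of a shift passes 0.0417 or a number of a turn 7.16, either way. A call with a gripper value outside its range is refused whole. The fingers move at their own pace and stop on an object; "force" is the grip in N (left out, the last holds). Time passes only in rows, so rows that do not move let the fingers close. It gives the time, the measured TCP pose, the force and the opening at its end, in the units of the state.
- ctrl.sense(): the state, without advancing time (a new reading comes with each control period).
- ctrl.capture(name): name is "scene" or "top" or "wrist"; returns (picture, depth): 480x640x3 uint8, red, green, blue; 480x640 float32, mm along the optical axis (not along the pixel's ray), 0 where there is no reading.
- ctrl.camera_params(name): a dict with "fovy" (degrees; the focal length in pixels is half the picture's height over the tangent of half this angle, whatever the lens; pixels are square), "cx", "cy" (the principal point, pixels), "distortion" ([k1, k2, p1, p2, k3] as OpenCV has them; the pictures are not rectified), "view" (4x4, takes a point from world to camera coordinates); the wrist camera has in their place "tool_from_camera" (4x4, takes a point from camera to tool coordinates, whose origin is the TCP and whose axes are the tool frame's). Camera axes: x right, y down, z forward; pixel columns grow to the right and rows downward; lengths in mm; the calibration is good to about 2 mm. A picture is of the moment at which its call begins: read the wrist's pose just before it. camera_params takes no time and is no camera call.
- ctrl.finish_job(): hands the job in, once; it reports no verdict.
Trained networks look in the newest picture that a camera, given by its name, has taken for a name from the list of things; names that differ only in an ending like _2 or _b are one class to them, and where a whole thing is asked for, a point or a joint stands for the part that bears it (a point fixed in the world has none). Each returns a list of dicts, best first, with "score" (0 to 1); they miss things now and then, are a little off and sometimes report something else, mostly with a low value. They report only what shows in the picture. A call takes as long as a camera call. They do not tell look-alikes from the thing itself.
- ctrl.boxes_of(camera, query): "centre" ([x, y, z] in mm, in the coordinates of the camera as it stood for that picture, good to about 4 mm: the middle of the surface that is visible of it).
- ctrl.regions_of(camera, query): "mask" (480x640 bool, what is visible of it).
- ctrl.pinpoint(camera, query): "centre" ([x, y, z] in mm, in the coordinates of the camera as it stood for that picture, good to about 4 mm: a listed point, or the origin of a listed thing).
The state is a dict: "time_s": time; "joints": joint angles; "dq": joint speeds; "tau": joint torques, N m; "eef_pos": TCP position; "ee_rot": TCP orientation; "force": force on the tool from outside, world axes, zero at the start; "wrist_torque": the same for the moment, N m; "grip_width": opening from 0.0 (shut) to 1.0 (fully open).
Only numpy, scipy, OpenCV 4.12 (cv2) and the standard library are available. Lean on these libraries where they do the work, as an engineer would, in place of code of your own. Each camera call takes 0.05 s, during which the arm holds its last target.

## Working session

There is one attempt and no reset: what is moved stays moved. The work goes in short steps, Python scripts to look and compute and a tool call to move; the robot and the scene stay as the last step left them, time stands still between calls to the robot, and variables do not carry over. Pictures are saved under pics/ and viewed, and the job is handed in when it is done.

Besides the shell and the picture viewer there is one more tool, called after "Emit:" in YAML: its name, and indented under it one key for each argument. drive_tool: Moves the arm, as the interface text tells. Its arguments: {"type":"object","properties":{"gripper":{"type":"array","items":{"type":"number"}},"offset":{"type":"array","items":{"type":"array","items":{"type":"number"}}},"turn":{"type":"array","items":{"type":"number"}},"force":{"type":"number"}},"required":["gripper","offset","turn"]}

```bash
mkdir -p pics
cat > h.py <<'E'
import numpy as np, cv2
from rig import ctrl
def cap(n,f):
    p,d=ctrl.capture(n); cv2.imwrite('pics/'+f+'.png',cv2.cvtColor(p,cv2.COLOR_RGB2BGR)); np.save('pics/'+f+'.npy',d); return p,d
E
python3 - <<'E'
from h import *
print(ctrl.sense(), ctrl.grip_depth)
for n in ['scene','top','wrist']:
    print(n,ctrl.camera_params(n)); cap(n,n+'0')
E
```

```text
{'time_s': 0.0, 'joints': array([ 9.82580111e-01,  3.13468904e-01,  1.49844839e+00,  1.22643548e-05,
        1.33099406e+00, -2.23397304e-01]), 'dq': array([-0.00122952,  0.00057352, -0.0019117 , -0.00081554, -0.0011607 ,
        0.00145042]), 'tau': array([-6.34415610e-04, -4.12270081e+01, -2.59744442e+01, -2.54200258e-04,
        4.20377110e-03,  3.03721959e-05]), 'eef_pos': array([187.16957292, 490.22559464, 230.72114517]), 'ee_rot': array([-0.58223614,  0.58257383,  0.40056941, -0.40143861]), 'force': array([ 0.10438494, -0.12978706,  0.03998208]), 'wrist_torque': array([0.05252618, 0.02239873, 0.03104144]), 'grip_width': 1.001454161033391} 18.700000000000003
scene {'fovy': 51.14343026872852, 'cx': 321.4174640454242, 'cy': 238.0043689273131, 'distortion': array([0.04909683, 0.        , 0.        , 0.        , 0.        ]), 'view': array([[-6.92516833e-01,  7.21294920e-01, -1.24126868e-02,
         3.81671011e+02],
       [ 5.39843427e-01,  5.06737898e-01, -6.72150115e-01,
        -1.75859355e+02],
       [-4.78528484e-01, -4.72176176e-01, -7.40310846e-01,
         1.30442815e+03]
[... 445 characters left out ...]
 [ 1.51068384e-01, -9.68615051e-03, -9.88475858e-01,
         1.06293782e+03],
       [ 0.00000000e+00,  0.00000000e+00,  0.00000000e+00,
         1.00000000e+00]])}
wrist {'fovy': 58.36587159481141, 'cx': 324.87394410508074, 'cy': 237.5929943207857, 'distortion': array([-0.03612413,  0.        ,  0.        ,  0.        ,  0.        ]), 'tool_from_camera': array([[ 9.99999641e-01,  7.61090087e-04, -3.72954760e-04,
         4.46351925e-01],
       [ 5.86317299e-04, -3.03442853e-01,  9.52849459e-01,
        -1.43733633e+02],
       [ 6.12033821e-04, -9.52849335e-01, -3.03443190e-01,
         7.73773095e+01],
       [ 0.00000000e+00,  0.00000000e+00,  0.00000000e+00,
         1.00000000e+00]])}
```

View pics/top0.png

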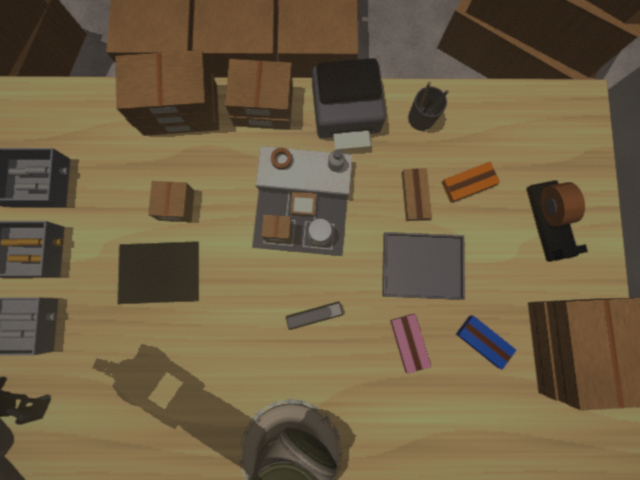

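View pics/scene0.png

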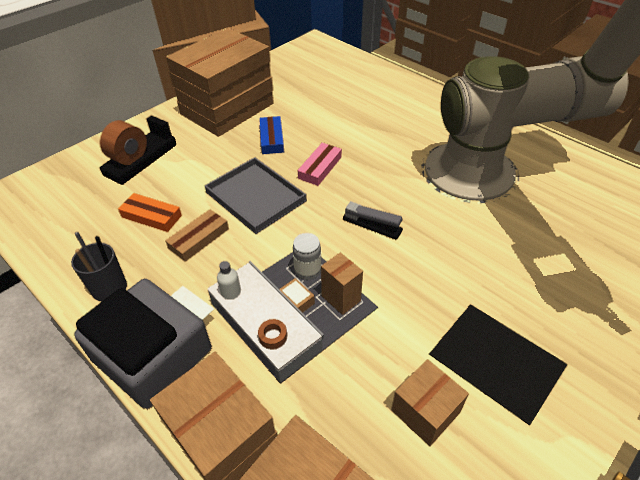

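View pics/wrist0.png

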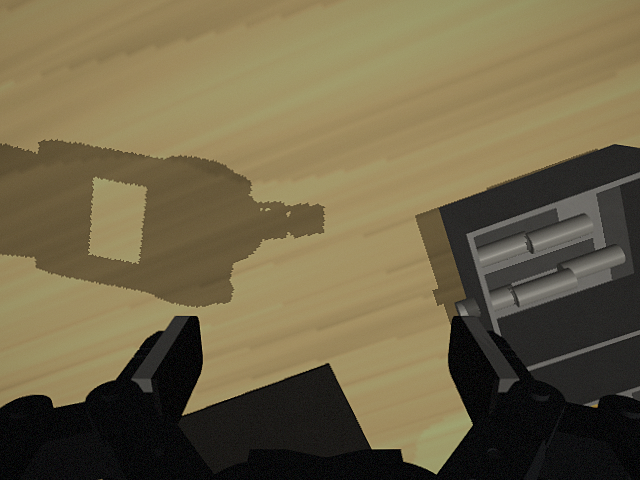

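The top view shows the plate at about (300,220). The tall carton is at (277,229) and the can at (320,233), with the order carton's label at (303,204) between them and the shelf. The mat is on the left at (159,272) and the tray on the right at (424,266).

There are four candidates for the refill:
- plain brown carton with dark tape at (417,194)
- orange at (471,182)
- pink at (411,343)
- blue at (486,342)

Only the brown one fits, since it is cardboard and lies beside the shelf. I'll confirm it in a crop.

```bash
cat >> h.py <<'E'
def K(n):
    p=ctrl.camera_params(n); f=240/np.tan(np.radians(p['fovy']/2))
    return np.array([[f,0,p['cx']],[0,f,p['cy']],[0,0,1]]),p['distortion'],p
def cam2world(n,s=None):
    p=ctrl.camera_params(n)
    if 'view' in p: return np.linalg.inv(p['view'])
    from scipy.spatial.transform import Rotation as R
    s=s or ctrl.sense(); q=s['ee_rot']; T=np.eye(4); T[:3,:3]=R.from_quat([q[1],q[2],q[3],q[0]]).as_matrix(); T[:3,3]=s['eef_pos']
    return T@p['tool_from_camera']
def px2z(n,uv,z,M=None):
    k,d,p=K(n); M=cam2world(n) if M is None else M
    r=cv2.undistortPoints(np.array(uv,float).reshape(-1,1,2),k,d).reshape(-1,2)
    r=np.c_[r,np.ones(len(r))]@M[:3,:3].T; o=M[:3,3]
    return o+r*((z-o[2])/r[:,2])[:,None]
def w2px(n,P,M=None):
    k,d,p=K(n); V=np.linalg.inv(cam2world(n) if M is None else M)
    return cv2.projectPoints(np.array(P,float).reshape(-1,3),cv2.Rodrigues(V[:3,:3])[0],V[:3,3],k,d)[0].reshape(-1,2)
def cloud(n,dep,M=None):
    k,d,p=K(n); M=cam2world(n) if M is None else M
    v,u=np.mgrid[:480,:640]; r=cv2.undistortPoints(np.stack([u,v],-1).reshape(-1,1,2).astype(float),k,d).reshape(480,640,2)
    P=np.dstack([r,np.ones((480,640))])*dep[...,None]
    return P@M[:3,:3].T+M[:3,3]
E
python3 - <<'E'
from h import *
for n in ['top','scene']:
    p,d=cap(n,n+'1'); M=cam2world(n)
    for q in ['bay','order_box','refill_box','tall_carton','can','mat','tray','cube_carton','glue','tape_roll']:
        for r in ctrl.pinpoint(n,q)[:5]:
            w=M@np.r_[r['centre'],1]; print(n,q,round(r['score'],2),w[:3].round(1),w2px(n,w[:3]).round(0))
t=cv2.imread('pics/top1.png')
cv2.imwrite('pics/cropA.png',cv2.resize(t[130:270,230:370],(800,800))[:600])
cv2.imwrite('pics/cropB.png',cv2.resize(t[140:290,370:510],None,fx=4,fy=4,interpolation=2))
C=cloud('top',np.load('pics/top1.npy'))
for uv in [(417,194),(424,266),(277,229),(320,230),(303,204),(300,175),(159,272),(315,300)]: print(uv,C[uv[1],uv[0]].round(1))
E
```

```text
top bay 0.94 [628.6 -27.8  -3.2] [[303. 196.]]
top order_box 0.85 [639.  -30.    3.1] [[304. 191.]]
top refill_box 0.81 [ 661.1 -453.6    0.9] [[467. 184.]]
top refill_box 0.78 [ 258.  -291.2   -0.8] [[409. 342.]]
top refill_box 0.77 [ 626.9 -313.5    4.6] [[414. 196.]]
top refill_box 0.69 [ 261.2 -473.2    1.6] [[483. 341.]]
top refill_box 0.5 [632.1 -26.   -2.6] [[303. 194.]]
top tall_carton 0.86 [531.8  32.8   3.3] [[279. 232.]]
top can 0.31 [ 629.4 -311.8    1.6] [[413. 195.]]
top mat 0.88 [430.8 331.7   2.4] [[159. 272.]]
top tray 0.8 [ 448.6 -328.2    3.9] [[422. 265.]]
top tray 0.59 [530.8  37.    1.3] [[278. 233.]]
top cube_carton 0.82 [605.9 294.5  -3.6] [[178. 204.]]
top glue 0.64 [ 694.5 -105.1   54.7] [[334. 164.]]
top tape_roll 0.7 [707.4  23.6  53.6] [[282. 159.]]
top tape_roll 0.26 [6.045e+02 2.987e+02 1.000e-01] [[176. 204.]]
scene bay 0.78 [ 6.293e+02 -2.630e+01  3.000e-01] [[285. 312.]]
scene order_box 0.83 [638.1 -31.3   4.4] [[280. 312.]]
scene refill_box 0.91 [ 254.2 -290.4   -0.6] [[320. 168.]]
scene refill_box 0.85 [ 627.  -317.8    1.9] [[198. 238.]]
scene ref
[... 200 characters left out ...]
   2.1] [[494. 357.]]
scene can 0.77 [524.4 -68.    1.9] [[307. 271.]]
scene mat 0.65 [429.  333.   -2.3] [[496. 359.]]
scene tray 0.79 [ 443.3 -327.7    5.2] [[256. 195.]]
scene cube_carton 0.69 [599.1 298.7  -3. ] [[426. 411.]]
scene glue 0.76 [ 692.7 -108.1   56.4] [[231. 292.]]
scene tape_roll 0.79 [705.2  22.7  57.3] [[271. 336.]]
scene tape_roll 0.6 [518.2 -66.5   2.7] [[310. 270.]]
scene tape_roll 0.28 [599.4 295.4  -2.3] [[425. 410.]]
(417, 194) [ 626.6 -315.8   27.2]
(424, 266) [ 446.4 -333.5    1.2]
(277, 229) [522.8  30.6 105.2]
(320, 230) [522.5 -69.2  94.1]
(303, 204) [598.7 -27.7  32.8]
(300, 175) [667.  -20.4  55. ]
(159, 272) [430.5 332.7   1.9]
(315, 300) [361.3 -58.2  -3.3]
```

View pics/cropA.png

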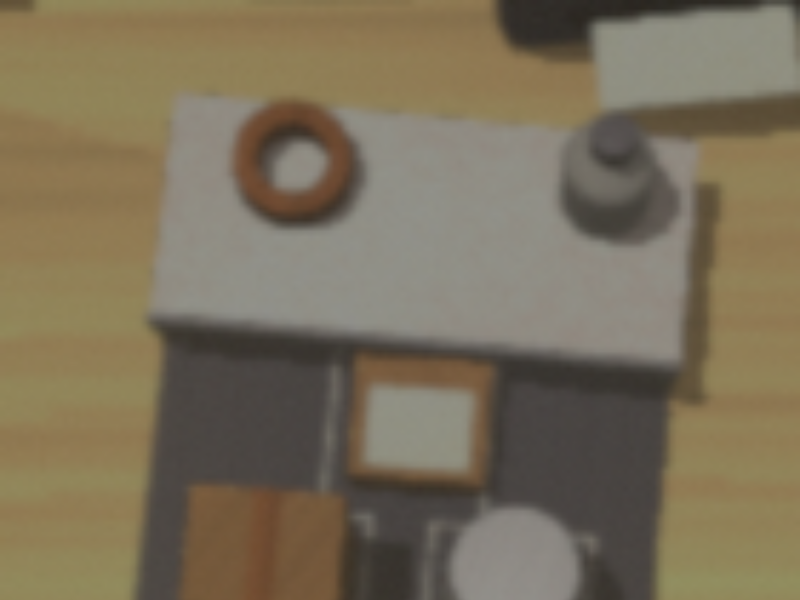

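View pics/cropB.png

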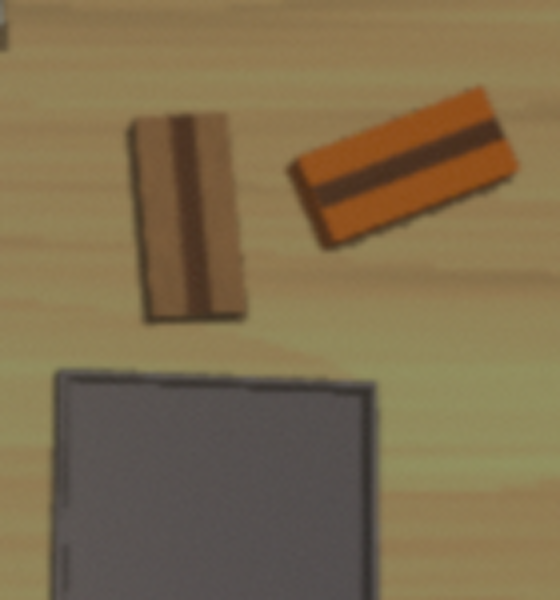

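The plain brown carton at top-image (417,194) has the tape strip and is the true refill; the others are coloured. The bay is rotated slightly. Next I'll move the wrist camera over the bay for a precise look.

```bash
cat >> h.py <<'E'
from scipy.spatial.transform import Rotation as R
def tool(s=None):
    s=s or ctrl.sense(); q=s['ee_rot']; return R.from_quat([q[1],q[2],q[3],q[0]]).as_matrix(), s['eef_pos']
def plan(target,yaw=None):
    """tool-frame shift (m) to target TCP (after turn to yaw of tool x, deg) and the turn"""
    A,p=tool(); cur=np.degrees(np.arctan2(A[1,0],A[0,0]))
    d=np.array(target,float)-p
    if yaw is not None:
        turn=-((yaw-cur+180)%360-180)   # y points down: positive about y = clockwise from above
        B=A@R.from_rotvec([0,np.radians(turn),0]).as_matrix()
    else: turn=0;B=A
    print('t',round(ctrl.sense()['time_s'],2),'pos',p.round(1),'yaw',round(cur,2),'| turn',round(turn,2),'shift after turn (m)',(B.T@d/1000).round(4),'before turn',(A.T@d/1000).round(4))
E
python3 - <<'E'
from h import *
A,p=tool(); print(A.round(3))
plan([470,-15,300],90-4.5)
plan([470,-15,300],-90-4.5)
E
```

```text
[[ 0.357  0.    -0.934]
 [ 0.934  0.     0.357]
 [ 0.    -1.    -0.   ]]
t 1.25 pos [187.3 490.5 231.3] yaw 69.1 | turn -16.4 shift after turn (m) [-0.4817 -0.0687 -0.3215] before turn [-0.3713 -0.0687 -0.4444]
t 1.25 pos [187.3 490.5 231.3] yaw 69.1 | turn 163.6 shift after turn (m) [ 0.4817 -0.0687  0.3215] before turn [-0.3713 -0.0687 -0.4444]
```

Emit:
drive_tool:
  gripper: [0, 0, 0, 0, 0, 0, 0, 0, 0, 0, 0, 0, 0, 0, 0, 0, 0, 0, 0, 0]
  offset:
    - [0, -0.023, 0]
    - [0, -0.023, 0]
    - [0, -0.023, 0]
    - [-0.0283, 0, -0.0189]
    - [-0.0283, 0, -0.0189]
    - [-0.0283, 0, -0.0189]
    - [-0.0283, 0, -0.0189]
    - [-0.0283, 0, -0.0189]
    - [-0.0283, 0, -0.0189]
    - [-0.0283, 0, -0.0189]
    - [-0.0283, 0, -0.0189]
    - [-0.0283, 0, -0.0189]
    - [-0.0283, 0, -0.0189]
    - [-0.0283, 0, -0.0189]
    - [-0.0283, 0, -0.0189]
    - [-0.0283, 0, -0.0189]
    - [-0.0283, 0, -0.0189]
    - [-0.0283, 0, -0.0189]
    - [-0.0283, 0, -0.0189]
    - [-0.0283, 0, -0.0189]
  turn: [-5.5, -5.5, -5.4, 0, 0, 0, 0, 0, 0, 0, 0, 0, 0, 0, 0, 0, 0, 0, 0, 0]

```text
time_s: 2.92
eef_pos: [470.4, -16.1, 300.4]
ee_rot: [-0.519, 0.519, 0.48, -0.48]
force: [0.8, 1.8, 0.1]
grip_width: 0.998
```

Emit:
drive_tool:
  gripper: [0, 0, 0]
  offset:
    - [0, 0, 0]
    - [0, 0, 0]
    - [0, 0, 0]
  turn: [0, 0, 0]

```text
time_s: 3.17
eef_pos: [469.6, -14.1, 300.2]
ee_rot: [0.519, -0.519, -0.48, 0.48]
force: [-0.7, -0.2, -0.1]
grip_width: 0.999
```

Run:
```python
from h import *
s=ctrl.sense();M=cam2world('wrist',s); np.save('pics/M1.npy',M)
cap('wrist','w1'); plan([470,-15,300],85.5)
```

```text
t 3.22 pos [469.6 -13.7 300.4] yaw 85.54 | turn 0.04 shift after turn (m) [-0.0013  0.0004 -0.0005] before turn [-0.0013  0.0004 -0.0005]
```

View pics/w1.png

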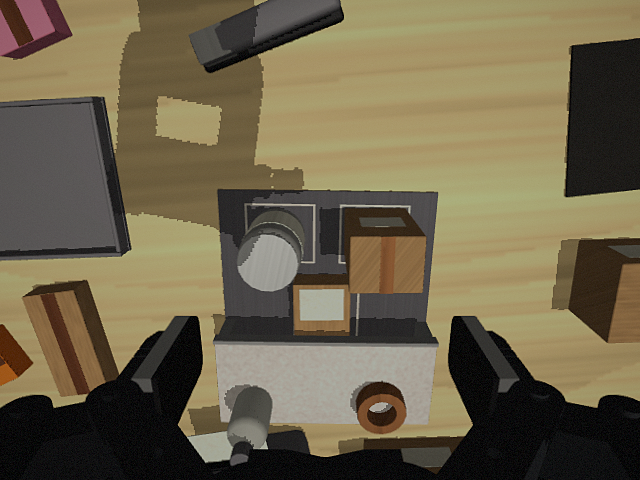

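Run:
```python
from h import *
t=cv2.imread('pics/w1.png')
def crop(x0,y0,w,h,s,f):
    c=cv2.resize(t[y0:y0+h,x0:x0+w],None,fx=s,fy=s,interpolation=cv2.INTER_CUBIC)
    c=cv2.convertScaleAbs(c,alpha=1.6)
    for i in range(0,w,20): cv2.line(c,(i*s,0),(i*s,6),(0,0,255),1); cv2.putText(c,str(x0+i),(i*s,16),0,.35,(0,255,255))
    for i in range(0,h,20): cv2.line(c,(0,i*s),(6,i*s),(0,0,255),1); cv2.putText(c,str(y0+i),(8,i*s+4),0,.35,(0,255,255))
    cv2.imwrite('pics/'+f+'.png',c)
crop(210,180,240,180,3,'c1')
M=np.load('pics/M1.npy')
for n in ['bay','order_box','tall_carton','can','mat','tray','cube_carton','glue','tape_roll','refill_box']:
    for r in ctrl.pinpoint('wrist',n)[:2]:
        print(n,round(r['score'],2),(M@np.r_[r['centre'],1])[:3].round(1))
C=cloud('wrist',np.load('pics/w1.npy'),M)
for uv in [(330,375),(325,300),(270,265),(395,265),(325,240),(330,100)]: print(uv,C[uv[1],uv[0]].round(1))
# height classes
z=C[...,2]; m=np.load('pics/w1.npy')>0
def rect(sel,name):
    n,l,st,c=cv2.connectedComponentsWithStats(sel.astype(np.uint8)); i=1+np.argmax(st[1:,4])
    P=C[l==i]; r=cv2.minAreaRect(P[:,:2].astype(np.float32)); print(name,st[i,4],r,P[:,2].mean().round(1)); 
rect((z>95)&(z<112)&(C[...,1]>0),'tall'); rect((z>80)&(z<100)&(C[...,1]<-30)&(C[...,0]<600),'can')
rect((z>50)&(z<62)&(C[...,0]>560),'board')
```

```text
order_box 0.78 [633.7 -29.6   1.9]
tall_carton 0.96 [524.6  28.7   0.8]
tall_carton 0.62 [605.5 299.    2.9]
can 0.74 [521.2 -68.8   6. ]
tray 0.76 [ 443.8 -328.4    1.7]
cube_carton 0.71 [ 442.6 -330.9    4. ]
cube_carton 0.66 [606.6 298.5   4.1]
glue 0.61 [ 691.5 -107.1   51.9]
tape_roll 0.72 [701.   27.3  56.4]
tape_roll 0.4 [ 442.8 -329.7    1.2]
refill_box 0.6 [ 624.3 -312.5    2.5]
refill_box 0.33 [ 445.3 -329.5    3.5]
(330, 375) [667.5 -23.9  57.2]
(325, 300) [590.8 -23.2  35. ]
(270, 265) [524.4 -65.9  95.5]
(395, 265) [529.4  41.2 104. ]
(325, 240) [535.  -18.8   3.7]
(330, 100) [391.7  -2.7   1.5]
tall 4554 ((528.3876953125, 33.92365646362305), (64.12026977539062, 52.40840530395508), 85.61176300048828) 104.7
can 3198 ((521.0067749023438, -67.67094421386719), (55.39109420776367, 54.350372314453125), 16.992460250854492) 93.5
board 15370 ((678.3695678710938, -30.03741455078125), (231.98086547851562, 106.2452621459961), 84.82147216796875) 56.9
```

View pics/c1.png

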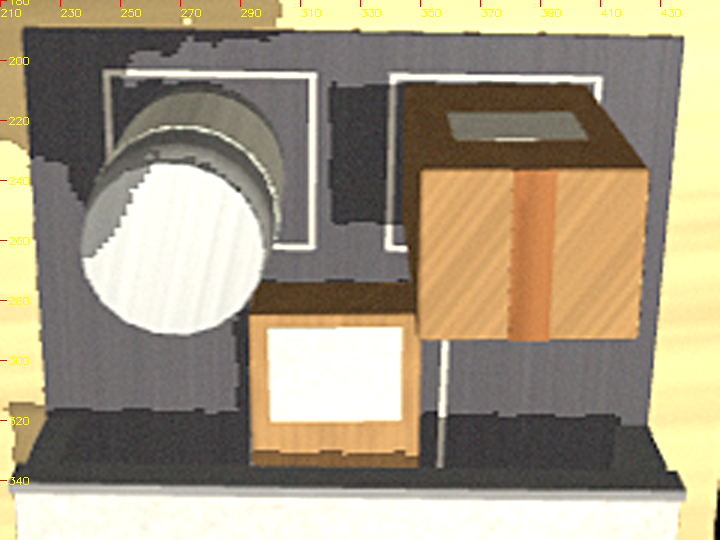

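Run:
```python
from h import *
M=np.load('pics/M1.npy')
t=cv2.imread('pics/w1.png'); g=cv2.cvtColor(t,6).astype(float)
def edge(p0,p1,z,name,half=5):
    """subpixel edge fit along p0-p1: max gradient normal"""
    p0,p1=np.array(p0,float),np.array(p1,float); d=(p1-p0)/np.linalg.norm(p1-p0); n=np.array([-d[1],d[0]])
    pts=[]
    gb=cv2.GaussianBlur(g,(0,0),1)
    for a in np.linspace(0.05,.95,60):
        o=np.arange(-half,half+.01,.25); q=p0+(p1-p0)*a+o[:,None]*n
        v=cv2.remap(gb.astype(np.float32),q[:,0].astype(np.float32),q[:,1].astype(np.float32),1).ravel()
        gr=np.abs(np.gradient(v)); w=gr**4; pts.append(p0+(p1-p0)*a+n*(o*w).sum()/w.sum())
    W=px2z('wrist',pts,z,M)[:,:2]
    vx,vy,x,y=cv2.fitLine(W.astype(np.float32),cv2.DIST_HUBER,0,.01,.01).ravel()
    print(name,'ang',round(np.degrees(np.arctan2(vy,vx)),2),'ends',W[0].round(1),W[-1].round(1))
edge((214,343.3),(438.3,345.7),56,'board front')
edge((217.3,189.3),(438,192.7),4,'plate front')
edge((438,192.7),(426,322),4,'plate +y side')
edge((218,205),(225,300),4,'plate -y side')
edge((293,285),(293.5,333),34,'order -y'); edge((349,284),(349,333),34,'order +y'); edge((294,284.5),(349,284),34,'order front')
edge((351,236),(425,236),104,'tall front'); edge((349.5,292.5),(423,292.5),104,'tall back'); edge((350.5,238),(349.5,291),104,'tall -y');edge((425,238),(423,290),104,'tall +y')
for n,p,z in [('boardfront',[(214,343.3),(438.3,345.7)],56),('platefront',[(217.3,189.3),(438,192.7)],4),('Lspot',[(244.7,204),(315.3,205),(314.3,262.3)],4),('Rspot',[(340.3,205.3),(410.3,206.3),(338.7,263.3)],4)]:
    print(n,px2z('wrist',p,z,M)[:,:2].round(1))
```

```text
board front ang 84.67 ends [ 619.8 -128.6] [638.9  78.9]
plate front ang 84.82 ends [ 471.2 -114.6] [489.6  91.2]
plate +y side ang -5.29 ends [499.2 102. ] [634.4  89.4]
plate -y side ang -5.35 ends [ 492.7 -128.7] [ 591.3 -138. ]
order -y ang -4.85 ends [574.2 -55.7] [624.8 -60.7]
order +y ang -2.02 ends [577.7   2.7] [ 6.294e+02 -5.000e-01]
order front ang 84.62 ends [571.4 -51.1] [5.75e+02 2.00e-01]
tall front ang 85.66 ends [501.2   8.5] [505.4  63.8]
tall back ang 85.87 ends [552.5   4.3] [556.5  61.6]
tall -y ang -4.75 ends [504.7   4.4] [547.9   0.8]
tall +y ang -0.81 ends [509.6  67.2] [552.3  66.4]
boardfront [[ 621.  -140.6]
 [ 641.9   90.5]]
platefront [[ 470.9 -126.2]
 [ 492.4  102.7]]
Lspot [[488.7 -99.8]
 [495.6 -25.9]
 [559.6 -32.5]]
Rspot [[ 4.980e+02  2.000e-01]
 [ 5.047e+02  7.360e+01]
 [ 5.628e+02 -5.900e+00]]
```

Run:
```python
from h import *
plan([528.7,34.3,50],-5.2)
```

```text
t 3.72 pos [469.8 -14.3 300.3] yaw 85.51 | turn 90.71 shift after turn (m) [0.0542 0.2503 0.0537] before turn [ 0.053   0.2503 -0.0549]
```

Emit:
drive_tool:
  gripper: [0, 0, 0, 0, 0, 0, 0, 0, 0, 0, 0, 0, 0, 0, 0, 0, 0, 0]
  offset:
    - [0, 0.0085, 0]
    - [0, 0.0085, 0]
    - [0, 0.0085, 0]
    - [0, 0.0085, 0]
    - [0, 0.0085, 0]
    - [0, 0.0085, 0]
    - [0, 0.0085, 0]
    - [0, 0.0085, 0]
    - [0, 0.0085, 0]
    - [0, 0.0085, 0]
    - [0, 0.0085, 0]
    - [0, 0.0085, 0]
    - [0, 0.0085, 0]
    - [0.018, 0, 0.018]
    - [0.018, 0, 0.018]
    - [0.0182, 0, 0.0177]
    - [0, 0, 0]
    - [0, 0, 0]
  turn: [6.98, 6.98, 6.98, 6.98, 6.98, 6.98, 6.98, 6.98, 6.98, 6.98, 6.98, 6.98, 6.98, 0, 0, 0, 0, 0]

```text
time_s: 5.22
eef_pos: [528.9, 34.7, 189.4]
ee_rot: [-0.706, 0.706, -0.032, 0.032]
force: [-1.0, -0.3, 0.4]
grip_width: 0.994
```

Run:
```python
from h import *
plan([528.7,34.3,50],-5.2)
```

```text
t 5.22 pos [528.9  34.7 189.4] yaw -5.16 | turn 0.04 shift after turn (m) [-1.000e-04  1.394e-01 -4.000e-04] before turn [-1.000e-04  1.394e-01 -4.000e-04]
```

Aligned. Descend and grip the tall carton.

Emit:
drive_tool:
  gripper: [0, 0, 0, 0, 0, 0, 1, 1, 1, 1, 1, 1, 1, 1, 1]
  offset:
    - [0, 0.028, 0]
    - [0, 0.028, 0]
    - [0, 0.028, 0]
    - [0, 0.028, 0]
    - [0, 0.0275, 0]
    - [0, 0, 0]
    - [0, 0, 0]
    - [0, 0, 0]
    - [0, 0, 0]
    - [0, 0, 0]
    - [0, 0, 0]
    - [0, 0, 0]
    - [0, 0, 0]
    - [0, 0, 0]
    - [0, 0, 0]
  turn: [0, 0, 0, 0, 0, 0, 0, 0, 0, 0, 0, 0, 0, 0, 0]
  force: 40

```text
time_s: 6.47
eef_pos: [529.6, 33.9, 52.3]
ee_rot: [-0.706, 0.707, -0.031, 0.033]
force: [-2.7, -0.4, 9.3]
grip_width: 0.603
```

Run:
```python
from h import *
print(ctrl.sense()['force'])
plan([428,385,150],0)
cap('scene','s2')
```

```text
[-2.74084703 -0.35022626  9.33507416]
t 6.47 pos [529.6  33.9  52.3] yaw -5.23 | turn -5.23 shift after turn (m) [-0.1013 -0.0982  0.351 ] before turn [-0.1329 -0.0982  0.3404]
```

View pics/s2.png

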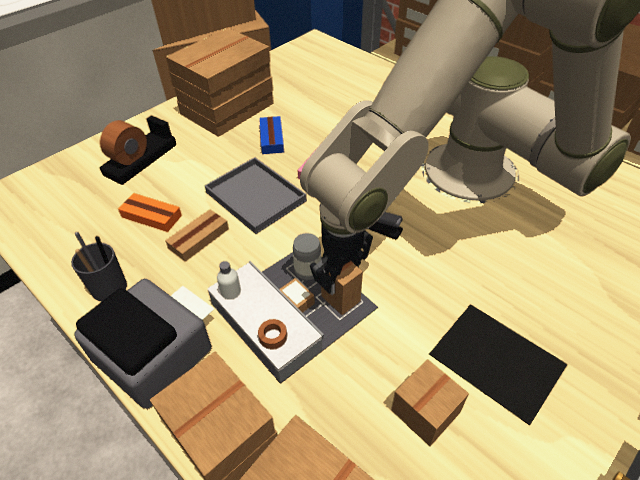

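Emit:
drive_tool:
  gripper: [1, 1, 1, 1, 1, 1, 1, 1, 1, 1, 1, 1, 1, 1, 1, 1, 1, 1]
  offset:
    - [0, -0.015, 0]
    - [0, -0.03, 0]
    - [0, -0.025, 0]
    - [-0.0051, 0, 0.013]
    - [-0.0102, 0, 0.0262]
    - [-0.0102, 0, 0.0262]
    - [-0.0102, 0, 0.0262]
    - [-0.0102, 0, 0.0262]
    - [-0.0102, 0, 0.0262]
    - [-0.0102, 0, 0.0262]
    - [-0.0102, 0, 0.0262]
    - [-0.0102, 0, 0.0262]
    - [-0.0102, 0, 0.0262]
    - [-0.0102, 0, 0.0262]
    - [-0.0102, 0, 0.0262]
    - [-0.0102, 0, 0.0262]
    - [-0.0051, 0, 0.013]
    - [0, 0, 0]
  turn: [0, 0, 0, 0, 0, 0, 0, 0, 0, 0, 0, 0, 0, 0, 0, 0, 0, 0]

```text
time_s: 8.02
eef_pos: [426.3, 387.5, 120.1]
ee_rot: [0.707, -0.706, 0.031, -0.031]
force: [-0.7, -0.2, -2.0]
grip_width: 0.6
```

Run:
```python
from h import *
plan([428,385,52],-5.2); print(ctrl.sense()['force'])
cap('scene','s3')
```

```text
t 8.02 pos [426.3 387.5 120.1] yaw -5.06 | turn 0.14 shift after turn (m) [ 0.002   0.0681 -0.0023] before turn [ 0.0019  0.0681 -0.0023]
[-0.71958778 -0.20779775 -2.0379251 ]
```

View pics/s3.png

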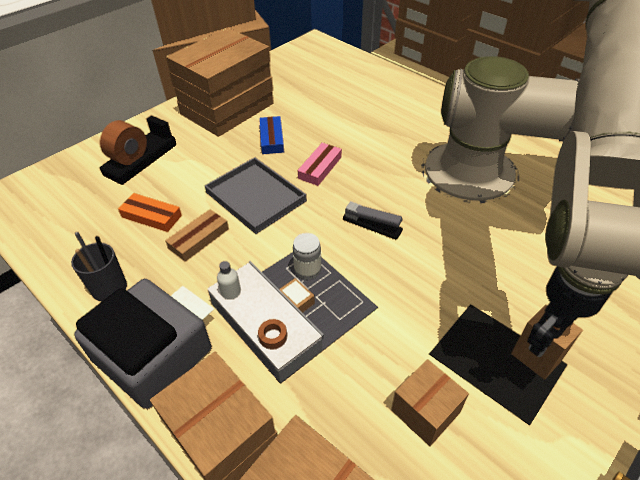

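Emit:
drive_tool:
  gripper: [1, 1, 1, 1, 1, 1, 1, 1]
  offset:
    - [0.002, 0.02, -0.002]
    - [0, 0.025, 0]
    - [0, 0.015, 0]
    - [0, 0.006, 0]
    - [0, 0.001, 0]
    - [0, 0.001, 0]
    - [0, 0, 0]
    - [0, 0, 0]
  turn: [0, 0, 0, 0, 0, 0, 0, 0]

```text
time_s: 8.73
eef_pos: [430.0, 382.9, 52.8]
ee_rot: [0.707, -0.706, 0.032, -0.033]
force: [0.9, -0.1, -3.0]
grip_width: 0.606
```

Emit:
drive_tool:
  gripper: [1, 1, 1]
  offset:
    - [0, 0.001, 0]
    - [0, 0, 0]
    - [0, 0, 0]
  turn: [0, 0, 0]

```text
time_s: 8.98
eef_pos: [430.1, 383.1, 52.3]
ee_rot: [0.707, -0.706, 0.032, -0.033]
force: [-1.6, -2.7, 7.1]
grip_width: 0.603
```

Emit:
drive_tool:
  gripper: [1, 1, 1]
  offset:
    - [0, 0.001, 0]
    - [0, 0, 0]
    - [0, 0, 0]
  turn: [0, 0, 0]

```text
time_s: 9.23
eef_pos: [430.0, 383.1, 52.2]
ee_rot: [0.707, -0.706, 0.032, -0.033]
force: [-5.4, -5.3, 15.5]
grip_width: 0.604
```

Emit:
drive_tool:
  gripper: [0.9, 0, 0, 0, 0, 0, 0, 0, 0, 0]
  offset:
    - [0, -0.001, 0]
    - [0, 0, 0]
    - [0, 0, 0]
    - [0, 0, 0]
    - [0, 0, 0]
    - [0, -0.01, 0]
    - [0, -0.03, 0]
    - [0, -0.04, 0]
    - [0, -0.04, 0]
    - [0, 0, 0]
  turn: [0, 0, 0, 0, 0, 0, 0, 0, 0, 0]

```text
time_s: 10.07
eef_pos: [432.2, 384.7, 180.0]
ee_rot: [0.709, -0.704, 0.028, -0.036]
force: [1.1, -0.0, 0.5]
grip_width: 1.002
```

Run:
```python
from h import *
plan([521.5,-68,42],-5.2)
cap('scene','s4')
```

```text
t 10.07 pos [432.2 384.7 180. ] yaw -5.23 | turn -0.03 shift after turn (m) [ 0.1285  0.1359 -0.4439] before turn [ 0.1287  0.1359 -0.4438]
```

View pics/s4.png

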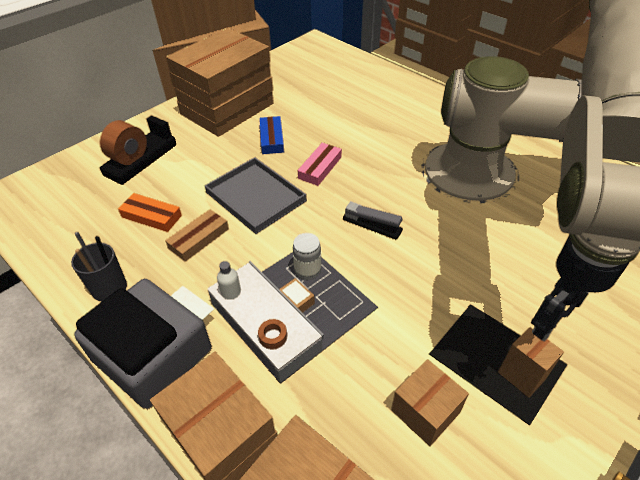

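The tall carton stands upright on the mat at (533,360). Now to the can.

Emit:
drive_tool:
  gripper: [0, 0, 0, 0, 0, 0, 0, 0, 0, 0, 0, 0, 0, 0, 0, 0]
  offset:
    - [0.0092, 0, -0.0317]
    - [0.0092, 0, -0.0317]
    - [0.0092, 0, -0.0317]
    - [0.0092, 0, -0.0317]
    - [0.0092, 0, -0.0317]
    - [0.0092, 0, -0.0317]
    - [0.0092, 0, -0.0317]
    - [0.0092, 0, -0.0317]
    - [0.0092, 0, -0.0317]
    - [0.0092, 0, -0.0317]
    - [0.0092, 0, -0.0317]
    - [0.0092, 0, -0.0317]
    - [0.0092, 0, -0.0317]
    - [0.0092, 0, -0.0317]
    - [0, 0, 0]
    - [0, 0, 0]
  turn: [0, 0, 0, 0, 0, 0, 0, 0, 0, 0, 0, 0, 0, 0, 0, 0]

```text
time_s: 11.45
eef_pos: [517.0, -71.7, 170.6]
ee_rot: [0.707, -0.706, 0.034, -0.033]
force: [0.5, -0.2, -0.5]
grip_width: 1.001
```

Run:
```python
from h import *
plan([521.5,-68,42],-5.2)
M=cam2world('wrist'); p,d=cap('wrist','w5'); np.save('pics/M5.npy',M)
C=cloud('wrist',d,M); z=C[...,2]
sel=(z>85)&(z<100)&(np.hypot(C[...,0]-521,C[...,1]+68)<45)
P=C[sel]; print(len(P),cv2.minEnclosingCircle(P[:,:2].astype(np.float32)),P[:,2].mean(), np.percentile(P[:,:2],[1,99],axis=0))
```

```text
t 11.45 pos [517.  -71.7 170.6] yaw -5.39 | turn -0.19 shift after turn (m) [0.0043 0.1286 0.004 ] before turn [0.0043 0.1286 0.004 ]
7645 ((522.7667236328125, -67.57261657714844), 27.604351043701172) 94.6306676240387 [[497.83758911 -92.75865836]
 [547.74534783 -42.25824743]]
```

View pics/w5.png

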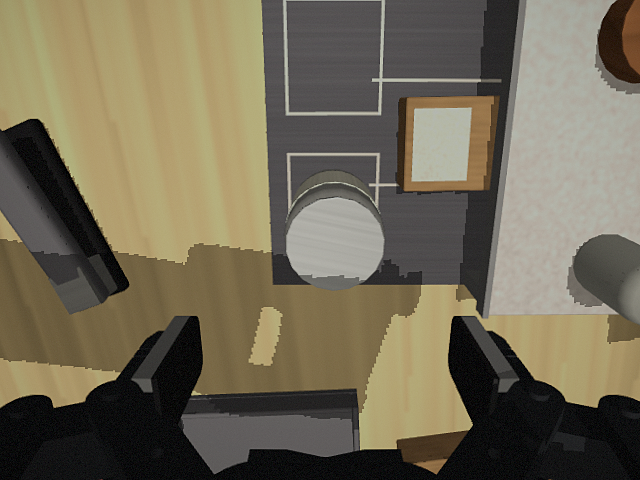

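Emit:
drive_tool:
  gripper: [0, 0, 0, 0, 0, 0, 0, 1, 1, 1, 1, 1, 1, 1, 1]
  offset:
    - [0.0048, 0, 0.0045]
    - [0, 0.0, 0]
    - [0, 0.035, 0]
    - [0, 0.035, 0]
    - [0, 0.035, 0]
    - [0, 0.0236, 0]
    - [0, 0, 0]
    - [0, 0, 0]
    - [0, 0, 0]
    - [0, 0, 0]
    - [0, 0, 0]
    - [0, 0, 0]
    - [0, 0, 0]
    - [0, 0, 0]
    - [0, 0, 0]
  turn: [0, 0, 0, 0, 0, 0, 0, 0, 0, 0, 0, 0, 0, 0, 0]

```text
time_s: 12.75
eef_pos: [523.5, -66.6, 44.8]
ee_rot: [-0.706, 0.707, -0.031, 0.033]
force: [-2.4, 2.5, 7.6]
grip_width: 0.662
```

Run:
```python
from h import *
plan([428,283,120],-5.2)
```

```text
t 12.75 pos [523.5 -66.6  44.8] yaw -5.23 | turn -0.03 shift after turn (m) [-0.1265 -0.0758  0.3395] before turn [-0.1267 -0.0758  0.3394]
```

Emit:
drive_tool:
  gripper: [1, 1, 1, 1, 1, 1, 1, 1, 1, 1, 1, 1, 1, 1, 1, 1, 1, 1, 1]
  offset:
    - [0, -0.015, 0]
    - [0, -0.03, 0]
    - [0, -0.03, 0]
    - [-0.0049, 0, 0.013]
    - [-0.0097, 0, 0.0261]
    - [-0.0097, 0, 0.0261]
    - [-0.0097, 0, 0.0261]
    - [-0.0097, 0, 0.0261]
    - [-0.0097, 0, 0.0261]
    - [-0.0097, 0, 0.0261]
    - [-0.0097, 0, 0.0261]
    - [-0.0097, 0, 0.0261]
    - [-0.0097, 0, 0.0261]
    - [-0.0097, 0, 0.0261]
    - [-0.0097, 0, 0.0261]
    - [-0.0097, 0, 0.0261]
    - [-0.0049, 0, 0.013]
    - [0, 0, 0]
    - [0, 0, 0]
  turn: [0, 0, 0, 0, 0, 0, 0, 0, 0, 0, 0, 0, 0, 0, 0, 0, 0, 0, 0]

```text
time_s: 14.33
eef_pos: [427.1, 283.1, 117.5]
ee_rot: [-0.706, 0.706, -0.032, 0.032]
force: [-0.1, -0.4, -4.4]
grip_width: 0.661
```

Run:
```python
from h import *
plan([428,283,45],-5.2); print(ctrl.sense()['force'])
```

```text
t 14.33 pos [427.1 283.1 117.5] yaw -5.14 | turn 0.06 shift after turn (m) [ 0.0009  0.0725 -0.    ] before turn [ 0.0009  0.0725 -0.    ]
[-0.08670753 -0.39671121 -4.38149739]
```

Emit:
drive_tool:
  gripper: [1, 1, 1, 1, 1, 1, 1]
  offset:
    - [0, 0.02, 0]
    - [0, 0.03, 0]
    - [0, 0.016, 0]
    - [0, 0.004, 0]
    - [0, 0.002, 0]
    - [0, 0, 0]
    - [0, 0, 0]
  turn: [0, 0, 0, 0, 0, 0, 0]

```text
time_s: 14.92
eef_pos: [428.6, 282.7, 46.9]
ee_rot: [0.707, -0.706, 0.032, -0.033]
force: [0.2, -0.0, -3.5]
grip_width: 0.661
```

Emit:
drive_tool:
  gripper: [1, 1, 1]
  offset:
    - [0, 0.001, 0]
    - [0, 0, 0]
    - [0, 0, 0]
  turn: [0, 0, 0]

```text
time_s: 15.17
eef_pos: [428.0, 282.8, 45.2]
ee_rot: [0.706, -0.706, 0.032, -0.033]
force: [0.7, 0.1, -4.4]
grip_width: 0.667
```

Emit:
drive_tool:
  gripper: [1, 1, 1]
  offset:
    - [0, 0.001, 0]
    - [0, 0, 0]
    - [0, 0, 0]
  turn: [0, 0, 0]

```text
time_s: 15.42
eef_pos: [428.1, 282.9, 44.8]
ee_rot: [0.707, -0.706, 0.032, -0.033]
force: [-3.8, -1.4, 7.0]
grip_width: 0.664
```

Emit:
drive_tool:
  gripper: [1, 1, 1]
  offset:
    - [0, 0.0005, 0]
    - [0, 0, 0]
    - [0, 0, 0]
  turn: [0, 0, 0]

```text
time_s: 15.67
eef_pos: [428.1, 282.9, 44.8]
ee_rot: [0.707, -0.706, 0.032, -0.033]
force: [-5.8, -2.0, 12.9]
grip_width: 0.664
```

Emit:
drive_tool:
  gripper: [0.8, 0, 0, 0, 0, 0, 0, 0, 0, 0]
  offset:
    - [0, -0.0005, 0]
    - [0, 0, 0]
    - [0, 0, 0]
    - [0, 0, 0]
    - [0, 0, 0]
    - [0, -0.01, 0]
    - [0, -0.03, 0]
    - [0, -0.04, 0]
    - [0, -0.04, 0]
    - [0, -0.03, 0]
  turn: [0, 0, 0, 0, 0, 0, 0, 0, 0, 0]

```text
time_s: 16.5
eef_pos: [428.1, 282.8, 197.7]
ee_rot: [0.707, -0.706, 0.031, -0.033]
force: [0.2, -0.4, 0.3]
grip_width: 1.002
```

Run:
```python
from h import *
cap('scene','s6')
M=np.load('pics/M5.npy'); C=cloud('wrist',np.load('pics/w5.npy'),M); z=C[...,2]
sel=(z>28)&(z<40)&(C[...,0]>560)&(C[...,0]<640)&(abs(C[...,1]+25)<50)
n,l,st,c=cv2.connectedComponentsWithStats(sel.astype(np.uint8)); i=1+np.argmax(st[1:,4]); P=C[l==i]
print(st[i],cv2.minAreaRect(P[:,:2].astype(np.float32)),P[:,2].mean())
t=cv2.imread('pics/w5.png'); c=cv2.resize(t[60:220,360:520],None,fx=4,fy=4,interpolation=2)[:600]; cv2.imwrite('pics/c5.png',cv2.convertScaleAbs(c,alpha=1.5))
plan([590,-27,150],84.8)
```

```text
[ 401   95   99   96 8584] ((601.658203125, -27.780445098876953), (60.38441848754883, 58.72709655761719), 85.48886108398438) 35.14211258109469
t 16.55 pos [430.1 283.7 202.8] yaw -5.23 | turn -90.03 shift after turn (m) [-0.2952  0.0533 -0.1868] before turn [ 0.187   0.0533 -0.2951]
```

View pics/c5.png

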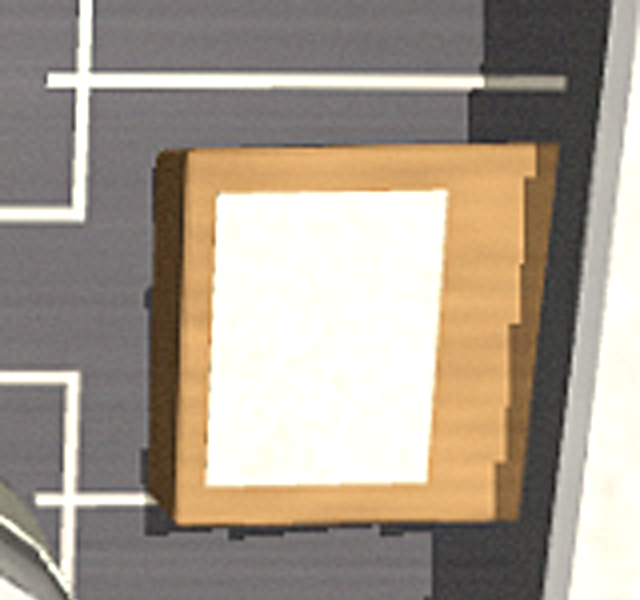

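View pics/s6.png

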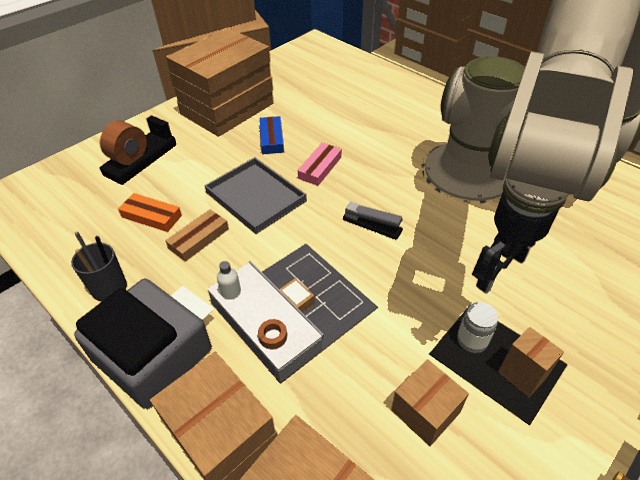

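Both blockers stand on the mat, the can at (478,327) and the carton at (533,360). Now for the order carton.

Emit:
drive_tool:
  gripper: [0, 0, 0, 0, 0, 0, 0, 0, 0, 0, 0, 0, 0]
  offset:
    - [0, 0, 0]
    - [0, 0, 0]
    - [0, 0, 0]
    - [0, 0, 0]
    - [0, 0, 0]
    - [0, 0, 0]
    - [0, 0, 0]
    - [0, 0, 0]
    - [0, 0, 0]
    - [0, 0, 0]
    - [0, 0, 0]
    - [0, 0, 0]
    - [0, 0, 0]
  turn: [-6.925, -6.925, -6.925, -6.925, -6.925, -6.925, -6.925, -6.925, -6.925, -6.925, -6.925, -6.925, -6.925]

```text
time_s: 17.63
eef_pos: [427.8, 282.7, 194.1]
ee_rot: [-0.521, 0.521, 0.478, -0.478]
force: [-0.9, -1.0, -0.2]
grip_width: 0.999
```

Emit:
drive_tool:
  gripper: [0, 0, 0, 0, 0, 0, 0, 0, 0, 0, 0, 0, 0]
  offset:
    - [-0.0268, 0, -0.017]
    - [-0.0268, 0, -0.017]
    - [-0.0268, 0, -0.017]
    - [-0.0268, 0, -0.017]
    - [-0.0268, 0, -0.017]
    - [-0.0268, 0, -0.017]
    - [-0.0268, 0, -0.017]
    - [-0.0268, 0, -0.017]
    - [-0.0268, 0, -0.017]
    - [-0.0268, 0, -0.017]
    - [-0.0268, 0.04, -0.017]
    - [0, 0, 0]
    - [0, 0, 0]
  turn: [0, 0, 0, 0, 0, 0, 0, 0, 0, 0, 0, 0, 0]

```text
time_s: 18.72
eef_pos: [584.0, -23.4, 159.8]
ee_rot: [0.524, -0.522, -0.476, 0.477]
force: [0.7, 0.3, -0.4]
grip_width: 1.003
```

Run:
```python
from h import *
plan([590,-26.7,1],84.8)
M=cam2world('wrist'); np.save('pics/M7.npy',M); p,d=cap('wrist','w7')
C=cloud('wrist',d,M); z=C[...,2]
sel=(z>28)&(z<40)&(C[...,0]>560)&(C[...,0]<640)&(abs(C[...,1]+25)<50)
n,l,st,c=cv2.connectedComponentsWithStats(sel.astype(np.uint8)); i=1+np.argmax(st[1:,4]); P=C[l==i]
print(st[i],cv2.minAreaRect(P[:,:2].astype(np.float32)),P[:,2].mean())
```

```text
t 18.72 pos [584.  -23.4 159.8] yaw 84.68 | turn -0.12 shift after turn (m) [-0.0028  0.1588 -0.0067] before turn [-0.0028  0.1588 -0.0068]
[ 273  206   93   87 7660] ((601.940673828125, -28.17398452758789), (60.090187072753906, 59.342002868652344), 85.71102905273438) 35.086612064510994
```

View pics/w7.png

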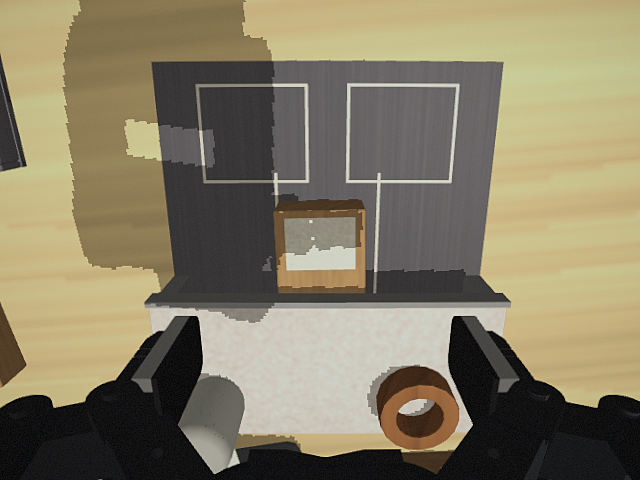

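Run:
```python
from h import *
from scipy.optimize import least_squares
M=np.load('pics/M7.npy')
t=cv2.imread('pics/w7.png'); c=cv2.resize(t[55:305,140:520],None,fx=2,fy=2,interpolation=2); 
uv=np.array([(152,63),(503,63),(196,85),(308,84.5),(308,182.5),(204,184),(348,84.5),(459,84.5),(452,183),(347,182.5),(379,173),(276,173),(375,293)],float)
W=px2z('wrist',uv,4,M)[:,:2]
for th in [-5.2]:
    Rm=np.array([[np.cos(np.radians(th)),-np.sin(np.radians(th))],[np.sin(np.radians(th)),np.cos(np.radians(th))]])
    print(((W-[631.3,-25.1])@Rm).round(1))
print(px2z('wrist',[(146,304),(510,304)],56,M).round(1))
```

```text
[[-149.8 -115.4]
 [-149.5  114.7]
 [-135.8  -87.5]
 [-135.7  -13.3]
 [ -70.3  -14.1]
 [ -69.5  -87.6]
 [-135.6   13.1]
 [-135.9   86.7]
 [ -69.9   87.5]
 [ -70.3   13.3]
 [ -77.    35.6]
 [ -77.1  -36.4]
 [  14.7   35.9]]
[[ 619.1 -141.4   56. ]
 [ 640.6   90.8   56. ]]
```

Emit:
drive_tool:
  gripper: [0, 0, 0, 0, 0, 0, 0, 0, 0]
  offset:
    - [-0.003, 0, -0.0062]
    - [0, 0.03, 0]
    - [0, 0.04, 0]
    - [0, 0.04, 0]
    - [0, 0.03, 0]
    - [0, 0.01, 0]
    - [0, 0.004, 0]
    - [0, 0, 0]
    - [0, 0, 0]
  turn: [0, 0, 0, 0, 0, 0, 0, 0, 0]

```text
time_s: 19.52
eef_pos: [591.9, -26.3, 9.4]
ee_rot: [-0.521, 0.523, 0.478, -0.476]
force: [0.3, -0.3, 0.0]
grip_width: 0.997
```

Emit:
drive_tool:
  gripper: [0, 0]
  offset:
    - [0, 0.003, 0]
    - [0, 0, 0]
  turn: [0, 0]

```text
time_s: 19.68
eef_pos: [591.1, -26.3, 5.2]
ee_rot: [-0.522, 0.523, 0.477, -0.476]
force: [-0.5, -1.0, -0.6]
grip_width: 1.003
```

Close with 40 N after 3 mm more.

Emit:
drive_tool:
  gripper: [0, 1, 1, 1, 1, 1, 1, 1, 1]
  offset:
    - [0, 0.003, 0]
    - [0, 0, 0]
    - [0, 0, 0]
    - [0, 0, 0]
    - [0, 0, 0]
    - [0, 0, 0]
    - [0, 0, 0]
    - [0, 0, 0]
    - [0, 0, 0]
  turn: [0, 0, 0, 0, 0, 0, 0, 0, 0]
  force: 40

```text
time_s: 20.43
eef_pos: [590.6, -26.3, 1.3]
ee_rot: [-0.522, 0.522, 0.477, -0.477]
force: [-1.4, -0.4, 5.4]
grip_width: 0.698
```

Emit:
drive_tool:
  gripper: [1, 1, 1, 1, 1, 1, 1, 1, 1, 1, 1, 1]
  offset:
    - [0, 0, 0]
    - [0, -0.003, 0]
    - [0, 0, 0.005]
    - [0, 0, 0.01]
    - [0, 0, 0.02]
    - [0, 0, 0.025]
    - [0, 0, 0.025]
    - [0, 0, 0.025]
    - [0, 0, 0.02]
    - [0, 0, 0.01]
    - [0, 0, 0]
    - [0, 0, 0]
  turn: [0, 0, 0, 0, 0, 0, 0, 0, 0, 0, 0, 0]
  force: 70

```text
time_s: 21.43
eef_pos: [451.1, -13.5, 4.1]
ee_rot: [-0.522, 0.522, 0.477, -0.477]
force: [0.3, -0.0, -1.6]
grip_width: 0.692
```

Run:
```python
from h import *
t,d=cap('top','t8'); 
C=cloud('top',d); 
for r in ctrl.regions_of('top','tray')[:2]:
    m=r['mask']; P=px2z('top',np.argwhere(m)[:,::-1],25)[:,:2]; print(round(r['score'],2),m.sum(),cv2.minAreaRect(P.astype(np.float32)))
for r in ctrl.regions_of('top','refill_box')[:5]:
    m=r['mask']; P=px2z('top',np.argwhere(m)[:,::-1],30)[:,:2]; print('refill',round(r['score'],2),m.sum(),cv2.minAreaRect(P.astype(np.float32)))
cap('scene','s8'); plan([446,-330,60],90)
c=cv2.imread('pics/t8.png')[140:310,230:480]; cv2.imwrite('pics/c8.png',cv2.resize(c,None,fx=3,fy=3,interpolation=2))
```

```text
0.82 5278 ((446.326171875, -325.506591796875), (202.95526123046875, 160.27737426757812), 87.41239166259766)
refill 0.96 1439 ((259.51318359375, -285.88909912109375), (130.64060974121094, 65.1942138671875), 14.93432903289795)
refill 0.73 1305 ((625.9952392578125, -312.1954650878906), (134.17913818359375, 65.37482452392578), 3.439150810241699)
refill 0.6 1507 ((263.0145263671875, -468.4288330078125), (137.23316955566406, 64.63662719726562), 50.31099319458008)
t 21.63 pos [451.7 -13.6   4. ] yaw 84.79 | turn -5.21 shift after turn (m) [-0.3164 -0.056   0.0057] before turn [-0.3156 -0.056  -0.0231]
```

View pics/c8.png

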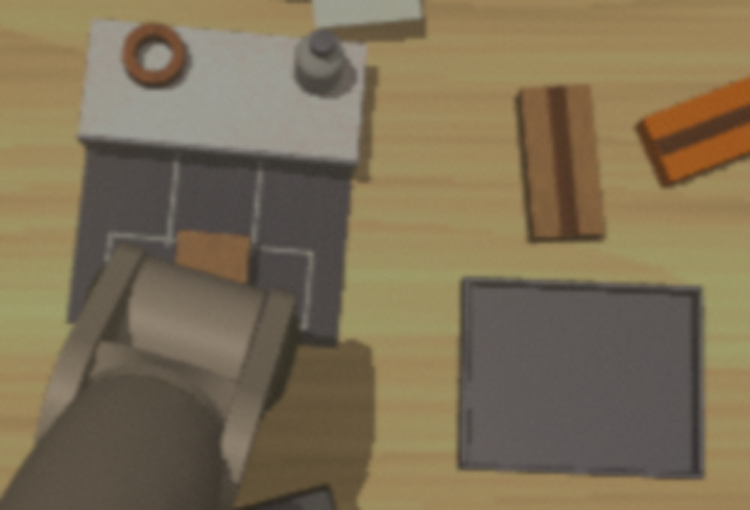

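View pics/s8.png

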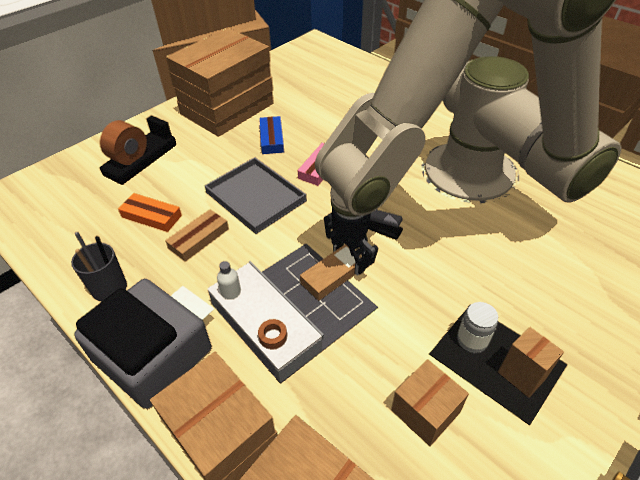

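Run:
```python
from h import *
plan([399.7,-326,64],87.4)
```

```text
t 21.63 pos [451.7 -13.6   4. ] yaw 84.79 | turn -2.61 shift after turn (m) [-0.3144 -0.06    0.0378] before turn [-0.3158 -0.06    0.0234]
```

Emit:
drive_tool:
  gripper: [1, 1, 1, 1, 1, 1, 1, 1, 1, 1, 1, 1, 1, 1, 1, 1, 1, 1, 1, 1]
  offset:
    - [0, -0.01, 0]
    - [0, -0.02, 0]
    - [0, -0.02, 0]
    - [0, -0.01, 0]
    - [-0.011, 0, 0.0013]
    - [-0.0225, 0, 0.0027]
    - [-0.0225, 0, 0.0027]
    - [-0.0225, 0, 0.0027]
    - [-0.0225, 0, 0.0027]
    - [-0.0225, 0, 0.0027]
    - [-0.0225, 0, 0.0027]
    - [-0.0225, 0, 0.0027]
    - [-0.0225, 0, 0.0027]
    - [-0.0225, 0, 0.0027]
    - [-0.0225, 0, 0.0027]
    - [-0.0225, 0, 0.0027]
    - [-0.0225, 0, 0.0027]
    - [-0.0225, 0, 0.0027]
    - [-0.011, 0, 0.0013]
    - [0, 0, 0]
  turn: [0, -2.6, 0, 0, 0, 0, 0, 0, 0, 0, 0, 0, 0, 0, 0, 0, 0, 0, 0, 0]

```text
time_s: 23.3
eef_pos: [398.9, -327.9, 64.6]
ee_rot: [-0.511, 0.512, 0.488, -0.488]
force: [0.8, -0.6, -1.0]
grip_width: 0.693
```

Run:
```python
from h import *
plan([399.7,-326,2],87.4); print(ctrl.sense()['force'])
M=cam2world('wrist'); np.save('pics/M9.npy',M); p,d=cap('wrist','w9')
cap('scene','s9')
```

```text
t 23.3 pos [ 398.9 -327.9   64.6] yaw 87.26 | turn -0.14 shift after turn (m) [ 0.002   0.0626 -0.0007] before turn [ 0.002   0.0626 -0.0007]
[ 0.79233702 -0.55279762 -1.03132742]
```

View pics/w9.png

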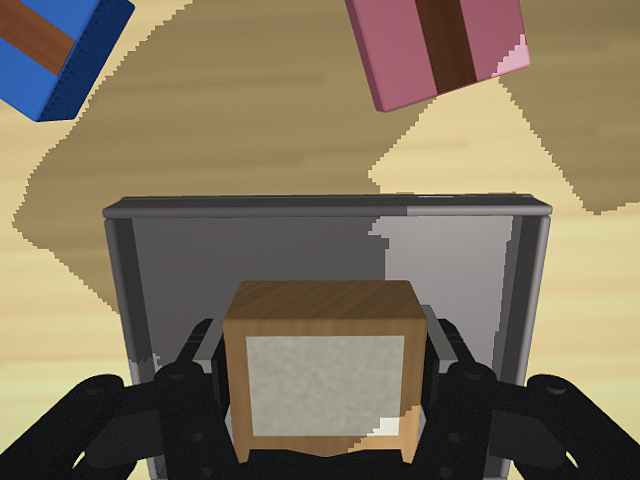

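View pics/s9.png

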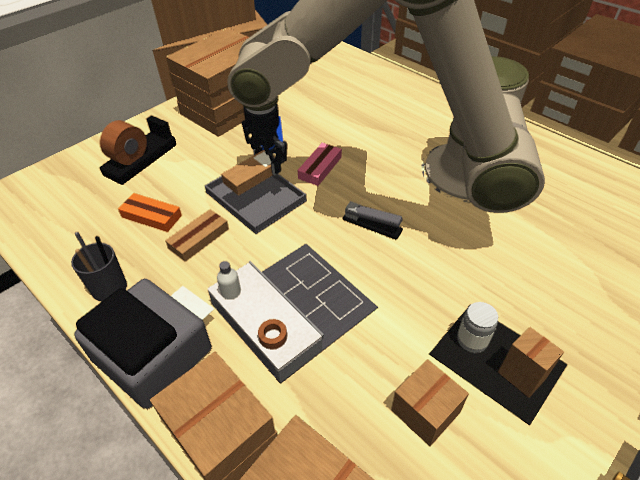

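Run:
```python
from h import *
M=np.load('pics/M9.npy'); print(px2z('wrist',[(104,207),(551,206),(106,218),(550,216)],25,M).round(1)); print(px2z('wrist',[(225,320),(427,319)],97.3,M).round(1))
```

```text
[[ 361.3 -423.7   25. ]
 [ 370.1 -226.4   25. ]
 [ 366.3 -423.8   25. ]
 [ 374.6 -226.3   25. ]]
[[ 380.7 -355.6   97.3]
 [ 383.1 -297.2   97.3]]
```

Emit:
drive_tool:
  gripper: [1, 1, 1, 1, 1, 1, 1]
  offset:
    - [0, 0.015, 0]
    - [0, 0.025, 0]
    - [0, 0.015, 0]
    - [0, 0.004, 0]
    - [0, 0.001, 0]
    - [0, 0, 0]
    - [0, 0, 0]
  turn: [0, 0, 0, 0, 0, 0, 0]

```text
time_s: 23.98
eef_pos: [399.6, -326.1, 5.1]
ee_rot: [-0.511, 0.512, 0.489, -0.489]
force: [0.1, 0.2, -1.9]
grip_width: 0.688
```

Emit:
drive_tool:
  gripper: [1, 1, 1]
  offset:
    - [0, 0.0015, 0]
    - [0, 0, 0]
    - [0, 0, 0]
  turn: [0, 0, 0]

```text
time_s: 24.23
eef_pos: [399.1, -326.1, 2.9]
ee_rot: [-0.511, 0.511, 0.488, -0.488]
force: [-0.1, 0.5, -2.0]
grip_width: 0.693
```

Emit:
drive_tool:
  gripper: [1, 1, 1]
  offset:
    - [0, 0.001, 0]
    - [0, 0, 0]
    - [0, 0, 0]
  turn: [0, 0, 0]

```text
time_s: 24.48
eef_pos: [399.2, -326.1, 2.5]
ee_rot: [-0.511, 0.512, 0.488, -0.488]
force: [-3.3, 2.5, 8.5]
grip_width: 0.693
```

Emit:
drive_tool:
  gripper: [0.9, 0, 0, 0, 0, 0, 0, 0, 0, 0]
  offset:
    - [0, -0.0005, 0]
    - [0, 0, 0]
    - [0, 0, 0]
    - [0, 0, 0]
    - [0, 0, 0]
    - [0, -0.01, 0]
    - [0, -0.03, 0]
    - [0, -0.04, 0]
    - [0, -0.04, 0]
    - [0, -0.04, 0]
  turn: [0, 0, 0, 0, 0, 0, 0, 0, 0, 0]

```text
time_s: 25.32
eef_pos: [398.8, -325.6, 164.7]
ee_rot: [-0.511, 0.511, 0.488, -0.488]
force: [-0.1, -0.6, -0.3]
grip_width: 0.997
```

Run:
```python
from h import *
plan([565,-315,180],93.4)
cap('scene','s10');
```

```text
t 25.32 pos [ 398.8 -325.6  164.7] yaw 87.38 | turn -6.02 shift after turn (m) [ 0.0007 -0.0153 -0.1666] before turn [ 0.0181 -0.0153 -0.1656]
```

View pics/s10.png

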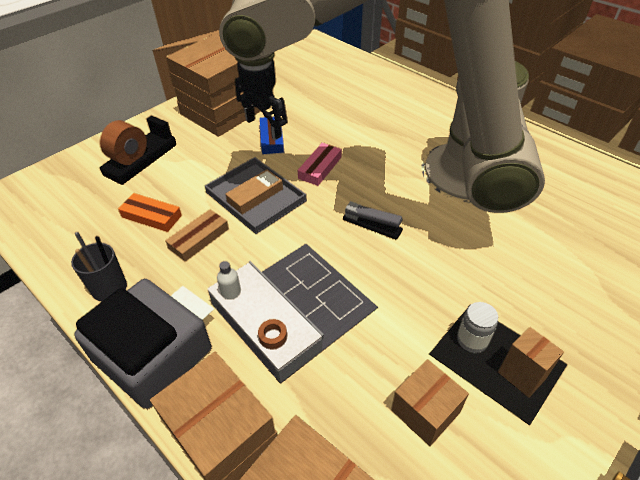

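The order carton lies flat in the tray at (255,190). On to the refill.

Emit:
drive_tool:
  gripper: [0, 0, 0, 0, 0, 0, 0, 0, 0]
  offset:
    - [0, -0.015, 0]
    - [0, 0, -0.027]
    - [0, 0, -0.028]
    - [0, 0, -0.028]
    - [0, 0, -0.028]
    - [0, 0, -0.028]
    - [0, 0, -0.027]
    - [0, 0, 0]
    - [0, 0, 0]
  turn: [-6, 0, 0, 0, 0, 0, 0, 0, 0]

```text
time_s: 26.12
eef_pos: [565.2, -315.7, 176.7]
ee_rot: [0.485, -0.484, -0.515, 0.515]
force: [-0.2, 0.1, 0.8]
grip_width: 0.999
```

Run:
```python
from h import *
plan([565,-315,180],93.4)
M=cam2world('wrist'); np.save('pics/M11.npy',M); p,d=cap('wrist','w11')
C=cloud('wrist',d,M); z=C[...,2]
sel=(z>24)&(z<36)&(C[...,0]>530)&(abs(C[...,1]+312)<60)
n,l,st,c=cv2.connectedComponentsWithStats(sel.astype(np.uint8)); i=1+np.argmax(st[1:,4]); P=C[l==i]
r=cv2.minAreaRect(P[:,:2].astype(np.float32)); print(st[i],r,P[:,2].mean()); print(cv2.boxPoints(r).round(1))
```

```text
t 26.12 pos [ 565.2 -315.7  176.7] yaw 93.46 | turn 0.06 shift after turn (m) [ 0.0007 -0.0033  0.0002] before turn [ 0.0007 -0.0033  0.0002]
[  276   211    86   163 13074] ((627.3193359375, -316.39593505859375), (130.91600036621094, 60.25938034057617), 3.4993479251861572) 31.035603160626493
[[ 560.1 -290.3]
 [ 563.8 -350.5]
 [ 694.5 -342.5]
 [ 690.8 -282.3]]
```

View pics/w11.png

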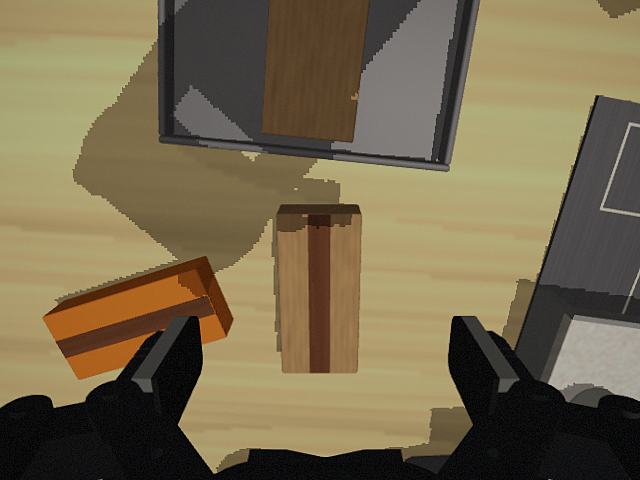

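Run:
```python
from h import *
plan([581.0,-319.2,-1],93.5)
```

```text
t 26.17 pos [ 564.5 -316.   177. ] yaw 93.41 | turn -0.09 shift after turn (m) [-0.0043  0.178  -0.0164] before turn [-0.0042  0.178  -0.0164]
```

Emit:
drive_tool:
  gripper: [0, 0, 0, 0, 0, 0, 0, 0, 0, 0]
  offset:
    - [-0.0042, 0, -0.0163]
    - [0, 0.03, 0]
    - [0, 0.04, 0]
    - [0, 0.04, 0]
    - [0, 0.035, 0]
    - [0, 0.015, 0]
    - [0, 0.01, 0]
    - [0, 0.003, 0]
    - [0, 0, 0]
    - [0, 0, 0]
  turn: [0, 0, 0, 0, 0, 0, 0, 0, 0, 0]

```text
time_s: 27.0
eef_pos: [581.8, -320.1, 5.9]
ee_rot: [-0.484, 0.486, 0.515, -0.514]
force: [-0.3, 0.1, 0.7]
grip_width: 1.002
```

Emit:
drive_tool:
  gripper: [0, 0, 0]
  offset:
    - [0, 0.003, 0]
    - [0, 0, 0]
    - [0, 0, 0]
  turn: [0, 0, 0]

```text
time_s: 27.25
eef_pos: [581.4, -319.5, 1.6]
ee_rot: [-0.485, 0.485, 0.515, -0.515]
force: [0.6, -0.4, -1.1]
grip_width: 0.999
```

Emit:
drive_tool:
  gripper: [0, 1, 1, 1, 1, 1, 1, 1, 1, 1]
  offset:
    - [0, 0.003, 0]
    - [0, 0, 0]
    - [0, 0, 0]
    - [0, 0, 0]
    - [0, 0, 0]
    - [0, 0, 0]
    - [0, 0, 0]
    - [0, 0, 0]
    - [0, 0, 0]
    - [0, 0, 0]
  turn: [0, 0, 0, 0, 0, 0, 0, 0, 0, 0]
  force: 70

```text
time_s: 28.08
eef_pos: [581.4, -319.5, -1.7]
ee_rot: [-0.485, 0.485, 0.515, -0.515]
force: [0.1, 0.7, 4.8]
grip_width: 0.685
```

Run:
```python
from h import *
plan([508,-14,88],84.8)
```

```text
t 28.08 pos [ 581.4 -319.5   -1.7] yaw 93.38 | turn 8.58 shift after turn (m) [ 0.2975 -0.0898  0.1008] before turn [ 0.3092 -0.0898  0.0552]
```

Emit:
drive_tool:
  gripper: [1, 1, 1, 1, 1, 1, 1, 1, 1, 1, 1, 1, 1, 1, 1, 1, 1, 1, 1, 1]
  offset:
    - [0, -0.015, 0]
    - [0, -0.03, 0]
    - [0, -0.03, 0]
    - [0, -0.015, 0]
    - [0, 0, 0.0255]
    - [0, 0, 0.0255]
    - [0, 0, 0.0255]
    - [0.012, 0, 0.0243]
    - [0.025, 0, 0]
    - [0.025, 0, 0]
    - [0.025, 0, 0]
    - [0.025, 0, 0]
    - [0.025, 0, 0]
    - [0.025, 0, 0]
    - [0.025, 0, 0]
    - [0.025, 0, 0]
    - [0.025, 0, 0]
    - [0.025, 0, 0]
    - [0.025, 0, 0]
    - [0.0105, 0, 0]
  turn: [0, 4.29, 4.29, 0, 0, 0, 0, 0, 0, 0, 0, 0, 0, 0, 0, 0, 0, 0, 0, 0]

```text
time_s: 29.75
eef_pos: [507.2, -11.4, 87.4]
ee_rot: [0.522, -0.521, -0.477, 0.478]
force: [-0.5, 0.5, -3.0]
grip_width: 0.688
```

Emit:
drive_tool:
  gripper: [1, 1]
  offset:
    - [0, 0, 0]
    - [0, 0, 0]
  turn: [0, 0]

```text
time_s: 29.92
eef_pos: [507.6, -14.1, 87.7]
ee_rot: [0.522, -0.522, -0.477, 0.477]
force: [0.6, 0.0, -2.6]
grip_width: 0.688
```

Run:
```python
from h import *
plan([510.8,-14.3,7],84.8)
M=cam2world('wrist'); np.save('pics/M12.npy',M); p,d=cap('wrist','w12'); cap('scene','s12')
```

```text
t 29.92 pos [507.6 -14.1  87.7] yaw 84.86 | turn 0.06 shift after turn (m) [ 0.0001  0.0806 -0.0033] before turn [ 0.0001  0.0806 -0.0033]
```

View pics/w12.png

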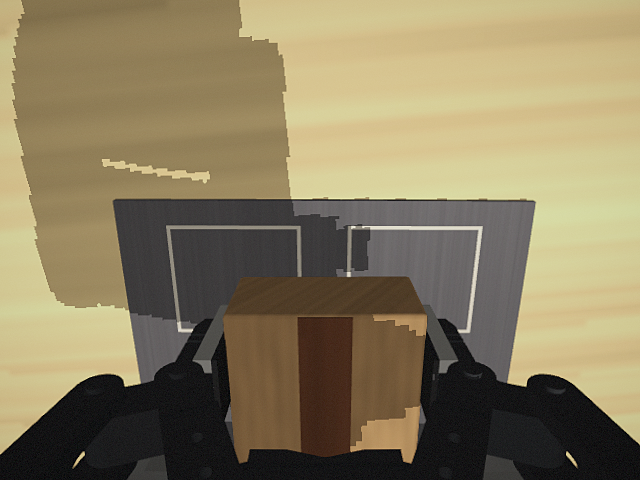

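View pics/s12.png

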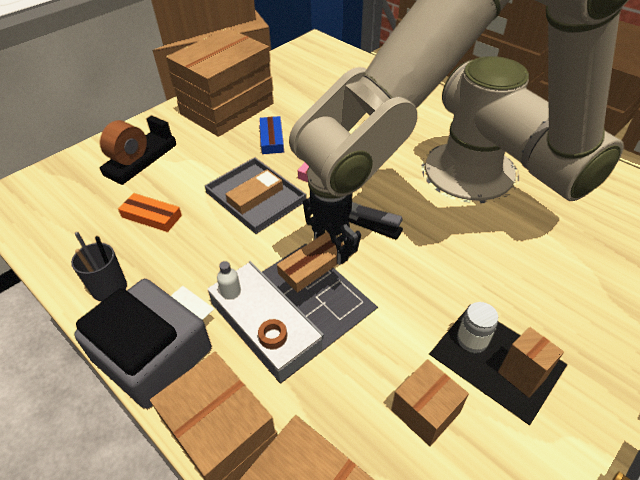

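Run:
```python
from h import *
M=np.load('pics/M12.npy'); W=px2z('wrist',[(224,315.5),(427,317),(300,317),(353,317),(297,452),(353,454)],119.4,M); print(W.round(1))
A,p=tool(); print(((W-p)@A).round(1))
W=px2z('wrist',[(114,200.5),(535,201.5),(167,227),(300,227),(350,227),(482,227)],4,M); print(W.round(1))
th=np.radians(-5.2);Rm=np.array([[np.cos(th),-np.sin(th)],[np.sin(th),np.cos(th)]]); print(((W[:,:2]-[631.3,-25.3])@Rm).round(1))
```

```text
[[487.3 -41.5 119.4]
 [493.   17.4 119.4]
 [489.7 -19.4 119.4]
 [491.1  -4.1 119.4]
 [539.  -25.8 119.4]
 [541.5  -7.5 119.4]]
[[-28.3 -31.6  17.9]
 [ 30.9 -31.6  17.6]
 [ -6.1 -31.6  17.6]
 [  9.3 -31.6  17.6]
 [ -7.9 -31.6 -32.1]
 [ 10.5 -31.6 -32.9]]
[[ 471.3 -126.1    4. ]
 [ 492.3  102.6    4. ]
 [ 488.8 -100.     4. ]
 [ 495.4  -26.5    4. ]
 [ 497.8    0.9    4. ]
 [ 504.3   73.8    4. ]]
[[-150.2 -114.9]
 [-150.   114.8]
 [-135.2  -87.3]
 [-135.3  -13.5]
 [-135.3   14. ]
 [-135.5   87.1]]
```

Emit:
drive_tool:
  gripper: [1, 1, 1, 1, 1, 1, 1, 1]
  offset:
    - [-0.0012, 0.02, -0.003]
    - [0, 0.025, 0]
    - [0, 0.02, 0]
    - [0, 0.012, 0]
    - [0, 0.004, 0]
    - [0, 0.001, 0]
    - [0, 0, 0]
    - [0, 0, 0]
  turn: [0, 0, 0, 0, 0, 0, 0, 0]

```text
time_s: 30.68
eef_pos: [511.3, -15.9, 6.9]
ee_rot: [-0.522, 0.523, 0.477, -0.476]
force: [0.3, 0.0, -1.8]
grip_width: 0.689
```

Run:
```python
from h import *
plan([510.8,-14.3,7],84.8); print(ctrl.sense()['force'])
M=cam2world('wrist'); np.save('pics/M13.npy',M); p,d=cap('wrist','w13')
cv2.imwrite('pics/c13.png',cv2.convertScaleAbs(cv2.resize(cv2.imread('pics/w13.png')[180:480,140:540],None,fx=2,fy=2,interpolation=2),alpha=1.4))
cap('scene','s13')
```

```text
t 30.68 pos [511.3 -15.9   6.9] yaw 84.78 | turn -0.02 shift after turn (m) [ 0.0016 -0.0001  0.0006] before turn [ 0.0016 -0.0001  0.0006]
[ 0.2508503   0.04548928 -1.8226166 ]
```

View pics/c13.png

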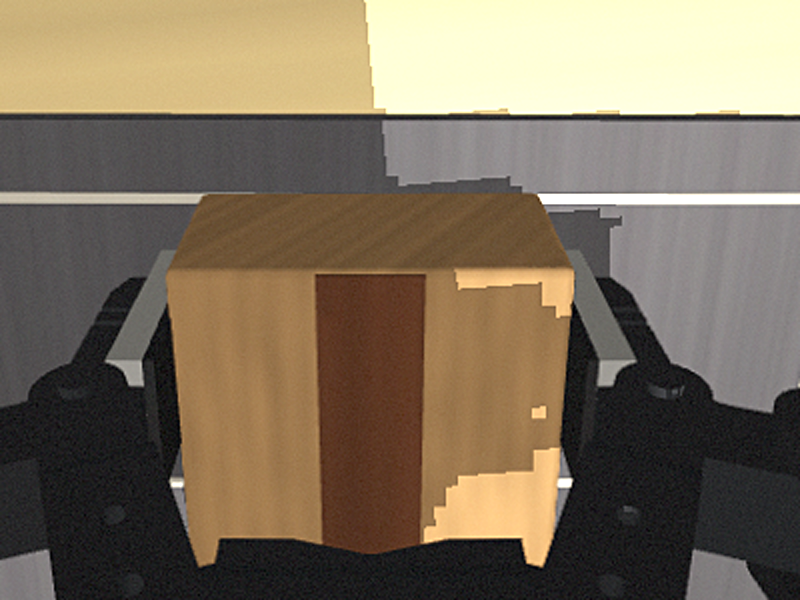

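View pics/s13.png

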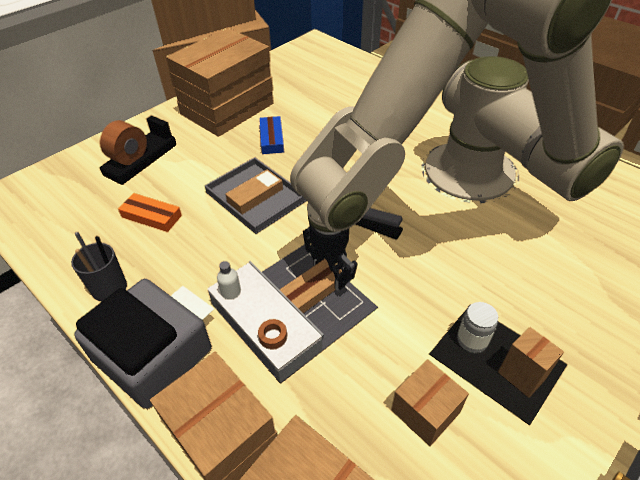

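Emit:
drive_tool:
  gripper: [1, 1, 1, 1, 1, 1, 1]
  offset:
    - [0, 0, -0.01]
    - [0, 0, -0.015]
    - [0, 0, -0.015]
    - [0, 0, -0.015]
    - [0, 0, -0.005]
    - [0, 0, 0]
    - [0, 0, 0]
  turn: [0, 0, 0, 0, 0, 0, 0]

```text
time_s: 31.37
eef_pos: [569.8, -20.7, 6.0]
ee_rot: [0.522, -0.522, -0.477, 0.477]
force: [0.0, -0.5, -2.8]
grip_width: 0.69
```

Run:
```python
from h import *
plan([510.8,-14.3,7],84.8); print(ctrl.sense()['force'])
M=cam2world('wrist'); np.save('pics/M14.npy',M); p,d=cap('wrist','w14')
cv2.imwrite('pics/c14.png',cv2.convertScaleAbs(cv2.resize(cv2.imread('pics/w14.png')[40:440,60:580],None,fx=1.5,fy=1.5,interpolation=2),alpha=1.4))
```

```text
t 31.37 pos [569.8 -20.7   6. ] yaw 84.81 | turn 0.01 shift after turn (m) [ 0.0011 -0.001   0.0594] before turn [ 0.0011 -0.001   0.0594]
[ 0.02242126 -0.45183384 -2.77286359]
```

View pics/c14.png

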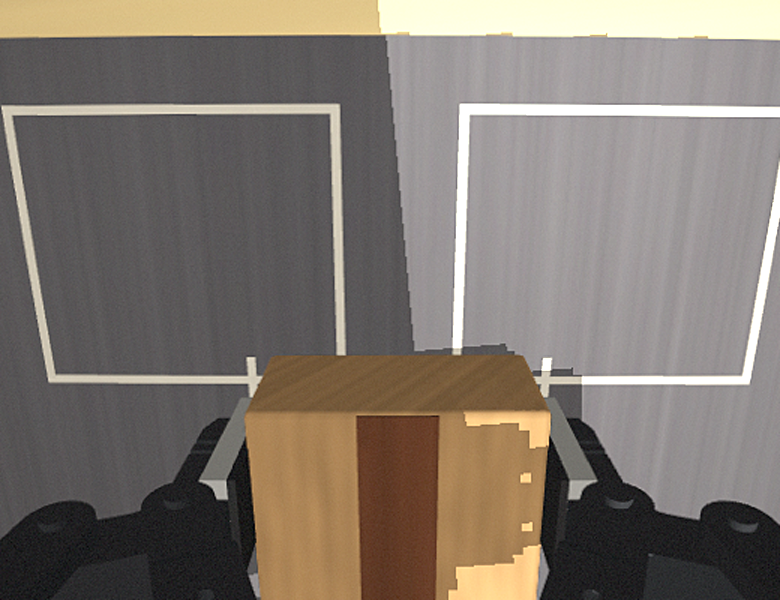

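Emit:
drive_tool:
  gripper: [1, 1, 1, 1]
  offset:
    - [0, 0.002, 0]
    - [0, 0.001, 0]
    - [0, 0, 0]
    - [0, 0, 0]
  turn: [0, 0, 0, 0]

```text
time_s: 31.75
eef_pos: [570.2, -20.9, 3.0]
ee_rot: [0.522, -0.522, -0.477, 0.477]
force: [-0.1, 0.1, -3.6]
grip_width: 0.691
```

Emit:
drive_tool:
  gripper: [1, 1, 1, 1, 1]
  offset:
    - [0, 0, -0.007]
    - [0, 0, -0.008]
    - [0, 0, -0.005]
    - [0, 0, 0]
    - [0, 0, 0]
  turn: [0, 0, 0, 0, 0]

```text
time_s: 32.17
eef_pos: [590.4, -22.7, 2.9]
ee_rot: [0.522, -0.522, -0.477, 0.477]
force: [-0.5, -0.7, -2.7]
grip_width: 0.693
```

Emit:
drive_tool:
  gripper: [1, 1, 1]
  offset:
    - [0, 0.001, 0]
    - [0, 0, 0]
    - [0, 0, 0]
  turn: [0, 0, 0]

```text
time_s: 32.42
eef_pos: [590.3, -22.6, 2.3]
ee_rot: [-0.522, 0.522, 0.477, -0.477]
force: [-2.1, 1.3, 1.2]
grip_width: 0.687
```

Emit:
drive_tool:
  gripper: [1, 1, 1, 1]
  offset:
    - [0, 0, -0.0015]
    - [0, 0, -0.0015]
    - [0, 0, 0]
    - [0, 0, 0]
  turn: [0, 0, 0, 0]

```text
time_s: 32.75
eef_pos: [593.6, -23.0, 2.3]
ee_rot: [-0.522, 0.522, 0.477, -0.477]
force: [-2.1, 1.1, 4.3]
grip_width: 0.685
```

Now push home in small steps while watching the x force.

Emit:
drive_tool:
  gripper: [1, 1, 1]
  offset:
    - [0, 0, -0.001]
    - [0, 0, 0]
    - [0, 0, 0]
  turn: [0, 0, 0]

```text
time_s: 33.0
eef_pos: [594.3, -23.0, 2.3]
ee_rot: [0.522, -0.522, -0.477, 0.477]
force: [-3.8, 1.0, 4.6]
grip_width: 0.685
```

Emit:
drive_tool:
  gripper: [1, 1, 1]
  offset:
    - [0, 0, -0.001]
    - [0, 0, 0]
    - [0, 0, 0]
  turn: [0, 0, 0]

```text
time_s: 33.25
eef_pos: [594.3, -23.0, 2.3]
ee_rot: [0.523, -0.521, -0.476, 0.478]
force: [-9.9, 0.2, 9.2]
grip_width: 0.69
```

Emit:
drive_tool:
  gripper: [1, 1, 1, 1]
  offset:
    - [0, 0, -0.001]
    - [0, 0, 0]
    - [0, 0, 0]
    - [0, 0, 0]
  turn: [0, 0, 0, 0]

```text
time_s: 33.58
eef_pos: [594.3, -23.0, 2.3]
ee_rot: [0.524, -0.521, -0.476, 0.478]
force: [-17.0, 0.9, 14.3]
grip_width: 0.691
```

Run:
```python
from h import *
M=cam2world('wrist'); np.save('pics/M15.npy',M); p,d=cap('wrist','w15')
cv2.imwrite('pics/c15.png',cv2.convertScaleAbs(cv2.resize(cv2.imread('pics/w15.png')[40:440,60:580],None,fx=1.5,fy=1.5,interpolation=2),alpha=1.4))
```

```text
(no output)
```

View pics/c15.png

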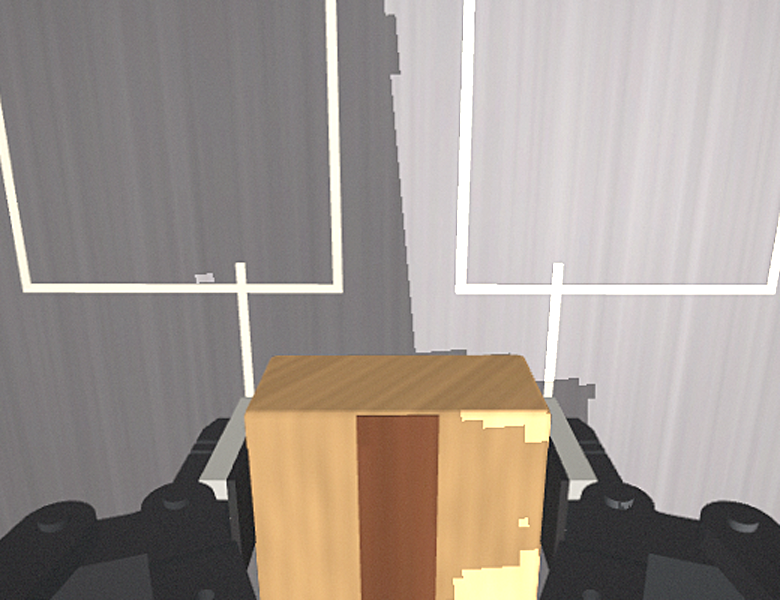

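Emit:
drive_tool:
  gripper: [1, 1, 0, 0, 0, 0, 0, 0, 0, 0]
  offset:
    - [0, -0.001, 0.0015]
    - [0, 0, 0]
    - [0, 0, 0]
    - [0, 0, 0]
    - [0, 0, 0]
    - [0, 0, 0]
    - [0, -0.01, 0]
    - [0, -0.03, 0]
    - [0, -0.04, 0]
    - [0, -0.04, 0]
  turn: [0, 0, 0, 0, 0, 0, 0, 0, 0, 0]

```text
time_s: 34.47
eef_pos: [594.4, -23.0, 124.9]
ee_rot: [0.522, -0.522, -0.477, 0.477]
force: [1.1, -0.1, 0.3]
grip_width: 1.002
```

Run:
```python
from h import *
M=cam2world('wrist'); np.save('pics/M16.npy',M); p,d=cap('wrist','w16')
C=cloud('wrist',d,M); z=C[...,2]
sel=(z>28)&(z<40)&(C[...,0]>560)&(C[...,0]<640)&(abs(C[...,1]+25)<50)
n,l,st,c=cv2.connectedComponentsWithStats(sel.astype(np.uint8)); i=1+np.argmax(st[1:,4]); P=C[l==i]
print(st[i],cv2.minAreaRect(P[:,:2].astype(np.float32)),P[:,2].mean())
cv2.imwrite('pics/c16.png',cv2.convertScaleAbs(cv2.resize(cv2.imread('pics/w16.png')[50:350,130:530],None,fx=2,fy=2,interpolation=2),alpha=1.4))
plan([428,282.9,180],-5.2)
```

```text
[ 272  207  106   95 9652] ((603.6466064453125, -23.742786407470703), (60.125308990478516, 57.24282455444336), 84.95221710205078) 35.003189943997945
t 34.52 pos [598.1 -23.7 134. ] yaw 84.82 | turn 90.02 shift after turn (m) [-0.1965 -0.0492  0.2898] before turn [ 0.2899 -0.0492  0.1964]
```

View pics/c16.png

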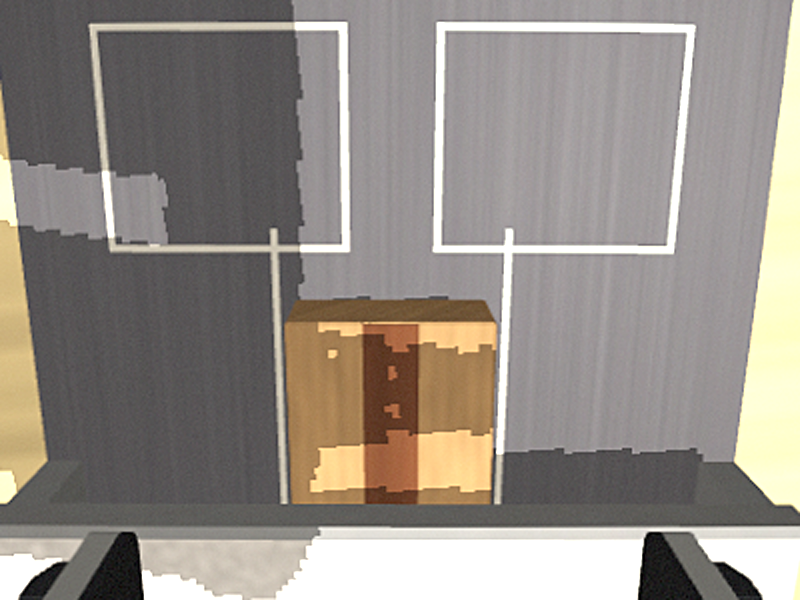

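The refill is home, square, and centred between the lane lines. Now the tall carton goes back.

Emit:
drive_tool:
  gripper: [0, 0, 0, 0, 0, 0, 0, 0, 0, 0, 0, 0, 0, 0]
  offset:
    - [0, -0.025, 0]
    - [0, -0.025, 0]
    - [0, -0.008, 0]
    - [0, 0, 0]
    - [0, 0, 0]
    - [0, 0, 0]
    - [0, 0, 0]
    - [0, 0, 0]
    - [0, 0, 0]
    - [0, 0, 0]
    - [0, 0, 0]
    - [0, 0, 0]
    - [0, 0, 0]
    - [0, 0, 0]
  turn: [6.925, 6.925, 6.925, 6.925, 6.925, 6.925, 6.925, 6.925, 6.925, 6.925, 6.925, 6.925, 6.925, 0]

```text
time_s: 35.68
eef_pos: [594.9, -23.1, 181.6]
ee_rot: [-0.706, 0.706, -0.033, 0.034]
force: [-0.7, -2.0, -0.0]
grip_width: 1.002
```

Run:
```python
from h import *
plan([430,383.1,51],-5.2)
```

```text
t 35.68 pos [594.9 -23.1 181.6] yaw -5.47 | turn -0.27 shift after turn (m) [-0.2012  0.1304  0.3896] before turn [-0.203   0.1304  0.3887]
```

Emit:
drive_tool:
  gripper: [0, 0, 0, 0, 0, 0, 0, 0, 0, 0, 0, 0, 0, 0, 0, 0]
  offset:
    - [-0.0155, 0, 0.03]
    - [-0.0155, 0, 0.03]
    - [-0.0155, 0, 0.03]
    - [-0.0155, 0, 0.03]
    - [-0.0155, 0, 0.03]
    - [-0.0155, 0, 0.03]
    - [-0.0155, 0, 0.03]
    - [-0.0155, 0, 0.03]
    - [-0.0155, 0, 0.03]
    - [-0.0155, 0, 0.03]
    - [-0.0155, 0, 0.03]
    - [-0.0155, 0, 0.03]
    - [-0.0155, 0, 0.03]
    - [0, 0, 0]
    - [0, 0, 0]
    - [0, 0, 0]
  turn: [0, 0, 0, 0, 0, 0, 0, 0, 0, 0, 0, 0, 0, 0, 0, 0]

```text
time_s: 37.02
eef_pos: [429.8, 383.3, 181.2]
ee_rot: [-0.706, 0.706, -0.031, 0.031]
force: [0.2, -0.3, -0.7]
grip_width: 1.0
```

Run:
```python
from h import *
plan([430,383.1,51],-5.2)
M=cam2world('wrist'); p,d=cap('wrist','w17')
C=cloud('wrist',d,M); z=C[...,2]
sel=(z>97)&(z<112)
n,l,st,c=cv2.connectedComponentsWithStats(sel.astype(np.uint8)); i=1+np.argmax(st[1:,4]); P=C[l==i]
print(st[i],cv2.minAreaRect(P[:,:2].astype(np.float32)),P[:,2].mean())
```

```text
t 37.02 pos [429.8 383.3 181.2] yaw -5.08 | turn 0.12 shift after turn (m) [ 1.000e-04  1.302e-01 -2.000e-04] before turn [ 1.000e-04  1.302e-01 -2.000e-04]
[  275   190    99   114 10811] ((430.08343505859375, 383.759521484375), (64.42093658447266, 52.19700241088867), 85.17192077636719) 105.06967661800863
```

View pics/w17.png

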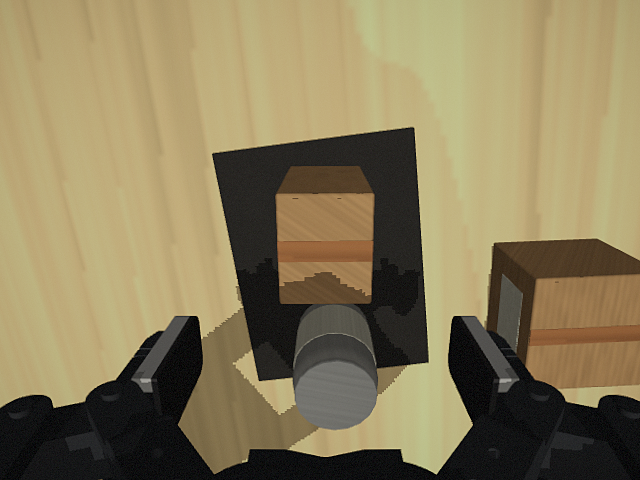

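Emit:
drive_tool:
  gripper: [0, 0, 0, 0, 0, 0, 0, 1, 1, 1, 1, 1, 1, 1, 1]
  offset:
    - [0, 0.025, 0]
    - [0, 0.035, 0]
    - [0, 0.035, 0]
    - [0, 0.025, 0]
    - [0, 0.01, 0]
    - [0, 0, 0]
    - [0, 0, 0]
    - [0, 0, 0]
    - [0, 0, 0]
    - [0, 0, 0]
    - [0, 0, 0]
    - [0, 0, 0]
    - [0, 0, 0]
    - [0, 0, 0]
    - [0, 0, 0]
  turn: [0, 0, 0, 0, 0, 0, 0, 0, 0, 0, 0, 0, 0, 0, 0]
  force: 40

```text
time_s: 38.32
eef_pos: [430.2, 383.9, 52.5]
ee_rot: [0.707, -0.706, 0.031, -0.033]
force: [-1.2, -2.1, 8.1]
grip_width: 0.608
```

Run:
```python
from h import *
plan([529.2,34.1,122],-5.2)
```

```text
t 38.32 pos [430.2 383.9  52.5] yaw -5.21 | turn -0.01 shift after turn (m) [ 0.1304 -0.0696 -0.3394] before turn [ 0.1305 -0.0696 -0.3393]
```

Emit:
drive_tool:
  gripper: [1, 1, 1, 1, 1, 1, 1, 1, 1, 1, 1, 1, 1, 1, 1, 1, 1, 1, 1, 1]
  offset:
    - [0, -0.015, 0]
    - [0, -0.035, 0]
    - [0, -0.035, 0]
    - [0, -0.025, 0]
    - [0.005, 0, -0.013]
    - [0.01, 0, -0.0261]
    - [0.01, 0, -0.0261]
    - [0.01, 0, -0.0261]
    - [0.01, 0, -0.0261]
    - [0.01, 0, -0.0261]
    - [0.01, 0, -0.0261]
    - [0.01, 0, -0.0261]
    - [0.01, 0, -0.0261]
    - [0.01, 0, -0.0261]
    - [0.01, 0, -0.0261]
    - [0.01, 0, -0.0261]
    - [0.01, 0, -0.0261]
    - [0.0054, 0, -0.013]
    - [0, 0, 0]
    - [0, 0, 0]
  turn: [0, 0, 0, 0, 0, 0, 0, 0, 0, 0, 0, 0, 0, 0, 0, 0, 0, 0, 0, 0]

```text
time_s: 39.98
eef_pos: [528.3, 33.8, 160.5]
ee_rot: [0.707, -0.706, 0.033, -0.032]
force: [-0.4, 0.1, -2.9]
grip_width: 0.602
```

Run:
```python
from h import *
plan([529.2,34.1,54],-5.2)
cap('scene','s18')
```

```text
t 39.98 pos [528.3  33.8 160.5] yaw -5.29 | turn -0.09 shift after turn (m) [0.001  0.1065 0.0003] before turn [0.001  0.1065 0.0003]
```

View pics/s18.png

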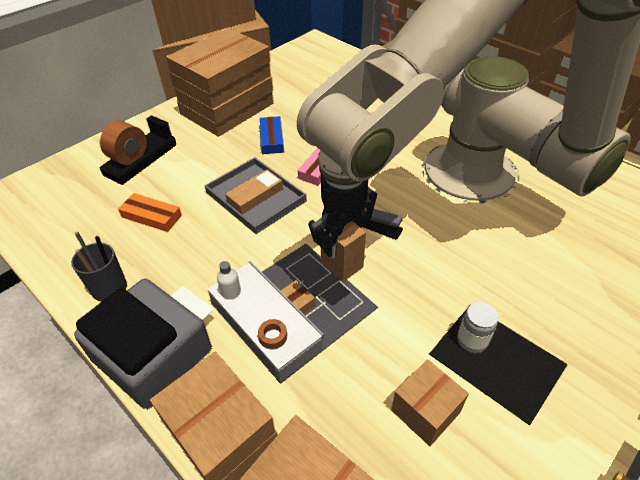

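Emit:
drive_tool:
  gripper: [1, 1, 1, 1, 1, 1, 1, 1]
  offset:
    - [0.0007, 0.025, 0.0003]
    - [0, 0.035, 0]
    - [0, 0.03, 0]
    - [0, 0.013, 0]
    - [0, 0.003, 0]
    - [0, 0, 0]
    - [0, 0, 0]
    - [0, 0, 0]
  turn: [0, 0, 0, 0, 0, 0, 0, 0]

```text
time_s: 40.7
eef_pos: [530.0, 34.5, 56.2]
ee_rot: [-0.706, 0.706, -0.031, 0.033]
force: [-0.1, -0.0, -1.9]
grip_width: 0.603
```

Emit:
drive_tool:
  gripper: [1, 1, 1]
  offset:
    - [0, 0.001, 0]
    - [0, 0, 0]
    - [0, 0, 0]
  turn: [0, 0, 0]

```text
time_s: 40.95
eef_pos: [529.6, 34.2, 54.4]
ee_rot: [-0.706, 0.706, -0.032, 0.032]
force: [0.5, 0.6, -2.1]
grip_width: 0.604
```

Emit:
drive_tool:
  gripper: [1, 1, 1]
  offset:
    - [0, 0.001, 0]
    - [0, 0, 0]
    - [0, 0, 0]
  turn: [0, 0, 0]

```text
time_s: 41.2
eef_pos: [529.4, 34.2, 53.0]
ee_rot: [0.706, -0.706, 0.032, -0.032]
force: [0.3, -0.6, -2.6]
grip_width: 0.606
```

Emit:
drive_tool:
  gripper: [1, 1, 1]
  offset:
    - [0, 0.001, 0]
    - [0, 0, 0]
    - [0, 0, 0]
  turn: [0, 0, 0]

```text
time_s: 41.45
eef_pos: [529.5, 34.1, 52.5]
ee_rot: [-0.706, 0.706, -0.032, 0.032]
force: [-1.8, -0.9, 4.9]
grip_width: 0.6
```

Emit:
drive_tool:
  gripper: [0.9, 0, 0, 0, 0, 0, 0, 0, 0, 0, 0]
  offset:
    - [0, -0.0003, 0]
    - [0, 0, 0]
    - [0, 0, 0]
    - [0, 0, 0]
    - [0, 0, 0]
    - [0, -0.01, 0]
    - [0, -0.03, 0]
    - [0, -0.04, 0]
    - [0, -0.04, 0]
    - [0, 0, 0]
    - [0, 0, 0]
  turn: [0, 0, 0, 0, 0, 0, 0, 0, 0, 0, 0]

```text
time_s: 42.37
eef_pos: [530.3, 34.1, 175.0]
ee_rot: [-0.706, 0.707, -0.03, 0.034]
force: [-0.1, 0.2, -0.1]
grip_width: 0.996
```

Run:
```python
from h import *
plan([428.1,282.8,42],-5.2)
```

```text
t 42.37 pos [530.3  34.1 175. ] yaw -5.21 | turn -0.01 shift after turn (m) [-0.1251  0.1323  0.2384] before turn [-0.1251  0.1323  0.2384]
```

Emit:
drive_tool:
  gripper: [0, 0, 0, 0, 0, 0, 0, 0, 0, 0, 0, 0]
  offset:
    - [-0.0139, 0, 0.0265]
    - [-0.0139, 0, 0.0265]
    - [-0.0139, 0, 0.0265]
    - [-0.0139, 0, 0.0265]
    - [-0.0139, 0, 0.0265]
    - [-0.0139, 0, 0.0265]
    - [-0.0139, 0, 0.0265]
    - [-0.0139, 0, 0.0265]
    - [-0.0139, 0, 0.0264]
    - [0, 0, 0]
    - [0, 0, 0]
    - [0, 0, 0]
  turn: [0, 0, 0, 0, 0, 0, 0, 0, 0, 0, 0, 0]

```text
time_s: 43.37
eef_pos: [426.4, 282.5, 171.7]
ee_rot: [-0.706, 0.707, -0.033, 0.032]
force: [-0.2, 0.2, 0.1]
grip_width: 0.998
```

Run:
```python
from h import *
plan([428.1,282.8,42],-5.2)
M=cam2world('wrist'); p,d=cap('wrist','w19')
C=cloud('wrist',d,M); z=C[...,2]
sel=(z>85)&(z<100)&(np.hypot(C[...,0]-428,C[...,1]-283)<45)
P=C[sel]; print(len(P),cv2.minEnclosingCircle(P[:,:2].astype(np.float32)))
```

```text
t 43.37 pos [426.4 282.5 171.7] yaw -5.21 | turn -0.01 shift after turn (m) [0.0018 0.1297 0.0005] before turn [0.0018 0.1297 0.0005]
7451 ((427.89801025390625, 282.237548828125), 27.758081436157227)
```

Emit:
drive_tool:
  gripper: [0, 0, 0, 0, 0, 0, 0, 1, 1, 1, 1, 1, 1, 1, 1]
  offset:
    - [0.0017, 0.025, 0.0003]
    - [0, 0.035, 0]
    - [0, 0.035, 0]
    - [0, 0.025, 0]
    - [0, 0.008, 0]
    - [0, 0, 0]
    - [0, 0, 0]
    - [0, 0, 0]
    - [0, 0, 0]
    - [0, 0, 0]
    - [0, 0, 0]
    - [0, 0, 0]
    - [0, 0, 0]
    - [0, 0, 0]
    - [0, 0, 0]
  turn: [0, 0, 0, 0, 0, 0, 0, 0, 0, 0, 0, 0, 0, 0, 0]

```text
time_s: 44.67
eef_pos: [428.8, 283.4, 45.8]
ee_rot: [0.707, -0.706, 0.031, -0.033]
force: [-2.6, -0.8, 6.7]
grip_width: 0.665
```

Run:
```python
from h import *
plan([523.2,-66.8,160],-5.2)
```

```text
t 44.67 pos [428.8 283.4  45.8] yaw -5.21 | turn -0.01 shift after turn (m) [ 0.126  -0.1142 -0.3401] before turn [ 0.1261 -0.1142 -0.3401]
```

Emit:
drive_tool:
  gripper: [1, 1, 1, 1, 1, 1, 1, 1, 1, 1, 1, 1, 1, 1, 1, 1, 1, 1, 1, 1]
  offset:
    - [0, -0.02, 0]
    - [0, -0.035, 0]
    - [0, -0.035, 0]
    - [0, -0.03, 0]
    - [0.0048, 0, -0.013]
    - [0.0097, 0, -0.0262]
    - [0.0097, 0, -0.0262]
    - [0.0097, 0, -0.0262]
    - [0.0097, 0, -0.0262]
    - [0.0097, 0, -0.0262]
    - [0.0097, 0, -0.0262]
    - [0.0097, 0, -0.0262]
    - [0.0097, 0, -0.0262]
    - [0.0097, 0, -0.0262]
    - [0.0097, 0, -0.0262]
    - [0.0097, 0, -0.0262]
    - [0.0097, 0, -0.0262]
    - [0.0048, 0, -0.013]
    - [0, 0, 0]
    - [0, 0, 0]
  turn: [0, 0, 0, 0, 0, 0, 0, 0, 0, 0, 0, 0, 0, 0, 0, 0, 0, 0, 0, 0]

```text
time_s: 46.33
eef_pos: [522.4, -67.2, 164.3]
ee_rot: [0.707, -0.706, 0.033, -0.032]
force: [-1.3, 0.9, -3.7]
grip_width: 0.663
```

Run:
```python
from h import *
plan([523.2,-66.8,47],-5.2)
```

```text
t 46.33 pos [522.4 -67.2 164.3] yaw -5.28 | turn -0.08 shift after turn (m) [0.0008 0.1173 0.0004] before turn [0.0008 0.1173 0.0004]
```

Emit:
drive_tool:
  gripper: [1, 1, 1, 1, 1, 1, 1, 1]
  offset:
    - [0.0006, 0.025, 0.0004]
    - [0, 0.035, 0]
    - [0, 0.035, 0]
    - [0, 0.018, 0]
    - [0, 0.003, 0]
    - [0, 0.001, 0]
    - [0, 0, 0]
    - [0, 0, 0]
  turn: [0, 0, 0, 0, 0, 0, 0, 0]

```text
time_s: 47.0
eef_pos: [523.9, -66.6, 48.4]
ee_rot: [-0.706, 0.707, -0.031, 0.033]
force: [-0.1, 0.2, -3.8]
grip_width: 0.662
```

Emit:
drive_tool:
  gripper: [1, 1, 1]
  offset:
    - [0, 0.001, 0]
    - [0, 0, 0]
    - [0, 0, 0]
  turn: [0, 0, 0]

```text
time_s: 47.25
eef_pos: [523.5, -67.0, 46.7]
ee_rot: [-0.706, 0.706, -0.032, 0.032]
force: [-0.3, 0.9, -3.7]
grip_width: 0.662
```

Emit:
drive_tool:
  gripper: [1, 1, 1]
  offset:
    - [0, 0.001, 0]
    - [0, 0, 0]
    - [0, 0, 0]
  turn: [0, 0, 0]

```text
time_s: 47.5
eef_pos: [523.6, -67.1, 45.7]
ee_rot: [-0.706, 0.706, -0.032, 0.032]
force: [-0.1, -0.9, -0.6]
grip_width: 0.665
```

Emit:
drive_tool:
  gripper: [1, 1, 1]
  offset:
    - [0, 0.0005, 0]
    - [0, 0, 0]
    - [0, 0, 0]
  turn: [0, 0, 0]

```text
time_s: 47.75
eef_pos: [523.6, -67.1, 45.6]
ee_rot: [-0.706, 0.707, -0.032, 0.032]
force: [-2.9, -0.4, 5.1]
grip_width: 0.664
```

Touched down. Release, rise, then return to the first viewing pose to compare.

Emit:
drive_tool:
  gripper: [0.9, 0, 0, 0, 0, 0, 0, 0, 0, 0, 0, 0]
  offset:
    - [0, 0, 0]
    - [0, 0, 0]
    - [0, 0, 0]
    - [0, 0, 0]
    - [0, 0, 0]
    - [0, -0.01, 0]
    - [0, -0.03, 0]
    - [0, -0.04, 0]
    - [0, -0.04, 0]
    - [0, -0.04, 0]
    - [0, -0.04, 0]
    - [0, -0.04, 0]
  turn: [0, 0, 0, 0, 0, 0, 0, 0, 0, 0, 0, 0]

```text
time_s: 48.75
eef_pos: [522.8, -66.7, 287.9]
ee_rot: [-0.706, 0.706, -0.032, 0.033]
force: [1.5, -0.0, -0.3]
grip_width: 0.999
```

Emit:
drive_tool:
  gripper: [0, 0, 0, 0, 0, 0, 0, 0, 0, 0, 0, 0, 0]
  offset:
    - [0, 0, 0]
    - [0, 0, 0]
    - [0, 0, 0]
    - [0, 0, 0]
    - [0, 0, 0]
    - [0, 0, 0]
    - [0, 0, 0]
    - [0, 0, 0]
    - [0, 0, 0]
    - [0, 0, 0]
    - [0, 0, 0]
    - [0, 0, 0]
    - [0, 0, 0]
  turn: [-6.925, -6.925, -6.925, -6.925, -6.925, -6.925, -6.925, -6.925, -6.925, -6.925, -6.925, -6.925, -6.925]

```text
time_s: 49.83
eef_pos: [523.2, -66.9, 285.6]
ee_rot: [-0.521, 0.521, 0.478, -0.478]
force: [-0.4, 0.3, -0.4]
grip_width: 0.999
```

Run:
```python
from h import *
plan([469.6,-13.9,300.3],85.5)
```

```text
t 49.83 pos [523.2 -66.9 285.6] yaw 85.15 | turn -0.35 shift after turn (m) [ 0.0486 -0.0147  0.0576] before turn [ 0.0483 -0.0147  0.0579]
```

Emit:
drive_tool:
  gripper: [0, 0, 0, 0, 0, 0]
  offset:
    - [0.016, -0.005, 0.0193]
    - [0.016, -0.005, 0.0193]
    - [0.0163, -0.005, 0.0193]
    - [0, 0, 0]
    - [0, 0, 0]
    - [0, 0, 0]
  turn: [-0.5, 0, 0, 0, 0, 0]

```text
time_s: 50.33
eef_pos: [470.0, -14.2, 300.2]
ee_rot: [-0.52, 0.52, 0.479, -0.479]
force: [-0.4, -0.1, -0.6]
grip_width: 1.0
```

Run:
```python
from h import *
M=cam2world('wrist'); np.save('pics/M20.npy',M); p,d=cap('wrist','w20'); plan([469.6,-13.9,300.3],85.5)
for f,m in [('w1','M1'),('w20','M20')]:
    M=np.load(f'pics/{m}.npy'); C=cloud('wrist',np.load(f'pics/{f}.npy'),M); z=C[...,2]
    def rect(sel,name):
        n,l,st,c=cv2.connectedComponentsWithStats(sel.astype(np.uint8)); i=1+np.argmax(st[1:,4])
        P=C[l==i]; r=cv2.minAreaRect(P[:,:2].astype(np.float32)); print(f,name,st[i,4],np.round(r[0],1),np.round(r[1],1),round(r[2],2),'circ',np.round(cv2.minEnclosingCircle(P[:,:2].astype(np.float32))[0],1))
    rect((z>95)&(z<112)&(C[...,1]>0)&(C[...,0]<600),'tall'); rect((z>84)&(z<100)&(C[...,1]<-30)&(C[...,0]<600),'can')
    rect((z>28)&(z<40)&(C[...,0]>560)&(C[...,0]<640)&(abs(C[...,1]+25)<50),'flat')
cap('scene','s20'); cap('top','t20')
```

```text
t 50.38 pos [470.1 -14.4 299.9] yaw 85.28 | turn -0.22 shift after turn (m) [ 0.0005 -0.0004  0.0005] before turn [ 0.0005 -0.0004  0.0005]
w1 tall 4554 [528.4  33.9] [64.1 52.4] 85.61 circ [528.2  33.9]
w1 can 3017 [521.6 -67.9] [53.7 53.8] 84.38 circ [521.7 -68.4]
w1 flat 3021 [602.3 -28.4] [60.  61.6] 86.08 circ [602.5 -28.4]
w20 tall 4556 [529.2  33.5] [64.2 52.9] 85.04 circ [528.9  33.6]
w20 can 3018 [522.5 -69.1] [53.3 54.9] 86.19 circ [522.5 -70. ]
w20 flat 2829 [603.7 -23.9] [60.1 58.6] 85.06 circ [604.5 -24.9]
```

View pics/w20.png

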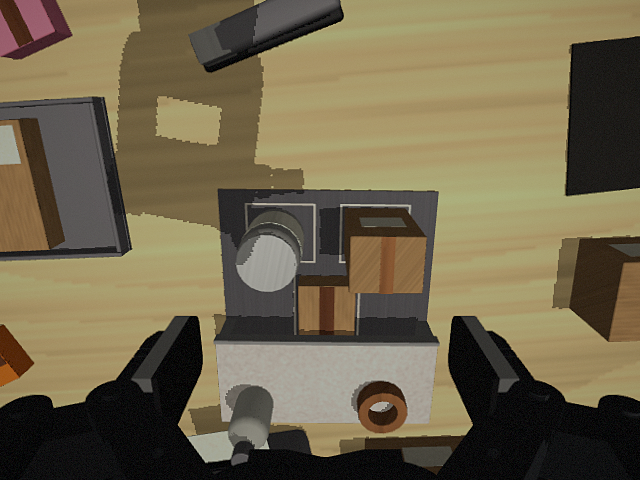

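View pics/s20.png

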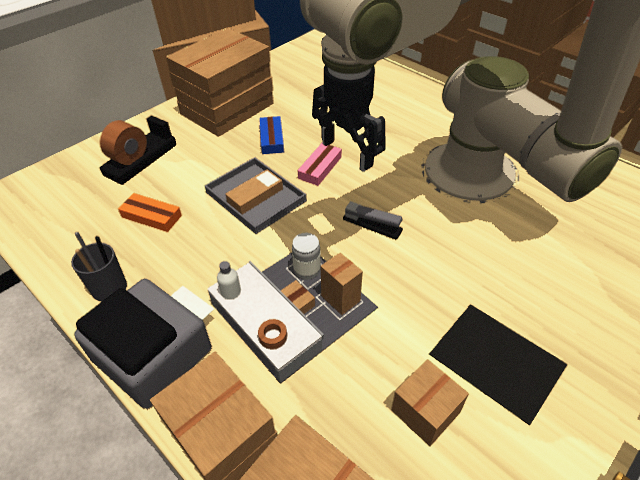

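Run:
```python
from h import *
print(ctrl.finish_job(), ctrl.sense()['time_s'])
```

```text
the job is handed in; nothing more can be done
the job is handed in; nothing more can be done
```

The job is done and handed in at about 50.5 s of the 144 s allowed. I stood the tall carton and the can on the mat and laid the order carton flat in the grey tray. Then I pushed the plain brown taped refill home against the back stop and stood both blockers back on their spots.

Last checks, from the same wrist view before and after:
- **Tall carton:** within about 1 mm of its start, at 85.0° against 84.8° for the shelf, so square.
- **Can:** the depth fit puts it about 1.5 mm from its start. The gripper position at release was within about 0.5 mm of the position at pick-up.
- **Refill:** pushed against the stop with about 17 N and square to it. Against the lane lines it looks centred to within about 0.4 mm. The depth fit disagrees slightly, at about 1 mm to the right, which is inside the camera's 2 mm calibration.
- **Order carton:** flat inside the tray, clear of the walls in the scene picture.
- **Bystanders and look-alikes:** the cube carton, glue, tape roll and coloured cartons look unmoved. I checked these by eye in the pictures only.

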